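# Change over the cupel press and lock its carriage

## Task

Change the press over: lift the finished bone ash cupel out of the pocket of the pulled-out carriage and stand it upright on the floor of the low wooden tray, then stand the steel mould upright in the empty pocket. Push the carriage fully home under the ram, then press its sprung locking knob down and turn it clockwise to its stop, so that it stays latched down with the bar in line with the carriage when you let go. Never tip the cupel over, and leave the mallet, the scoop and the punch where they are.

Things in the scene. Friction and masses are not known exactly. Their poses are not given: they have to be found in the camera images.
- press: Grey cast iron hand press, fixed. Bed 150 (x) by 500 (y) by 20 mm high, y -200 to +300 mm; origin on the bench, under the knob's axis when the carriage is home. +y is the way the carriage goes home. Over y = +150 hangs the ram, its end 125 mm above the bench; the head above it spans y +115 to +295, from 230 mm up. The curved lever stays up, unused.
- carriage (a joint): Steel carriage sliding on the bed: 0 = pulled out (start), 0.140 m = fully home under the ram. Plate 90 mm wide and 240 mm long, its top 36 mm above the bench. Stays where it is left; sliding it takes about 3 N.
- push_face (a point): On the carriage: middle of the outer face of its upturned steel end, a plate 80 mm wide, 8 mm thick, rising 34 mm above the carriage's top; the point is 20 mm above that top, 53 mm from the knob's axis on the side away from the ram. Axes as the press's; push it along +y.
- pocket (a point): On the carriage: centre of the pocket's floor (the carriage's top, 36 mm above the bench), 150 mm from the knob's axis towards the ram. The pocket is a 64 mm square with a rim 5 mm high and 6 mm wide. Axes as the press's. When the carriage is home it lies under the ram.
- knob_bar (a point): Locking knob on the carriage: centre of its grip bar, on the turning axis (z up). Bar 58 mm long (point's x), 14 mm thick (its y); the point is 12 mm under its top and 10 mm above the top face of the disc below (60 mm across), 87 mm above the bench with the knob up. Open, the bar is 0.37 rad clockwise of crosswise to the carriage; latched, in line with it.
- knob_depth (a joint): How far the knob is pressed, m: 0 = up (start), 0.014 = fully down. Spring force 6 N at the top, 13 N fully down. It goes down only when the carriage is home (a foot then enters a hole in the bed). Pressed past 0.011 m it is free to turn; less deep it cannot. Latched, it rises back to 0.005 m and stays there.
- knob_turn (a joint): Turn of the knob, rad, clockwise seen from above: 0 = open (start), 1.2 = at its stop, where it latches when let up.
- cupel: Finished grey bone ash cupel, a squat cup 40 mm across at the top, 38 mm at the foot and 30 mm high with a shallow dish on top, 60 g; starts in the pocket. Origin at the centre of its underside, z up.
- mould: Spare steel cupel mould, a plain round cup open at the top, 52 mm across and 40 mm high, wall 6 mm, about 350 g, standing on the bench beside the press. Origin at the centre of its underside, z up.
- tray: Low open wooden tray, 130 mm (x) by 110 mm (y) by 18 mm high, walls 6 mm, floor 6 mm thick, fixed to the bench. Origin at the centre of its underside.
- mallet: Wooden mallet standing on its head (68 mm across, 90 mm high), the handle 150 mm long sticking out level along its -x; leave alone. Origin under the head.
- scoop: Dented tin ash scoop, 100 by 75 mm, 35 mm high, with a 90 mm handle along its -x; leave alone. Origin under its middle.
- punch: Steel die punch, a spool 44 mm across and 65 mm high; leave alone. Origin at the centre of its underside.
There are look-alikes about, which are no part of the job. What is shaped like the cupel but orange is not meant. What is shaped like the mould but blue is not meant.

How it is judged:
By the outcome, as a careful person would: the job done as asked, in the order asked, and still so for the second after the job is handed in, with the robot touching nothing.
It also fails if it takes over 72 s, if anything falls off the work surface, if the arm or the gripper's body presses on something with over 40 N, if the wrist force passes 120 N, or if a joint passes its speed limit or range.

## Robot

A 6-joint arm with a two-finger parallel gripper is mounted at the origin on the work surface. World frame = base frame: x ahead of the robot, y to its left, z up, the work surface at z = 0. Lengths are in m, angles in rad, forces in N, time in s.
With the tool pointing down it reaches from about 0.375 to 0.9 m from the base axis. Payload 3.1 kg.
Tool frame: the origin (TCP) lies on the centre line of the jaws, within the pads' length; the fingertips stand robot.tip_reach ahead of it and the grasp point (between the pads) is the TCP (robot.tip_reach is the distance from the TCP to the fingertips, in m); z points along the fingers, y is the direction in which the jaws open and shut (so a half turn about z gives the same grasp; the last joint's range is limited). The gripper opens to 87 mm and grips with 3 to 60 N. Pads are 19 mm wide; open, the fingers measure 117 mm over their backs; the gripper's body (75 mm by 190 mm) begins 51 mm behind the grasp point.
Start: joints at [1.058, 0.527, 1.433, -0, 1.181, -0.178], TCP at [0.205, 0.59, 0.217] pointing down, gripper open.
Joint ranges: [-3.08, 3.08], [-0.75, 2.2], [0.22, 2.44], [-1.43, 4.57], [0, 2.65], [-2.85, 2.85]. Speed limits (rad/s): [2.79, 2.79, 3.14, 3.14, 3.14, 3.14].

## Interface

Orientations are given as a unit quaternion [x, y, z, w].
In Python, from rig import telemetry, viewer, robot gives the robot as it stands. The module is installed in compiled form; this text tells all that it offers.
- The arm moves only by the tool step_arm, never from a script. Its argument "targets" is a list of rows, each an object of numbers: "dx", "dy", "dz": the shift along the tool's x, y, z in m; "rx", "ry", "rz": the turn, a rotation vector about the tool's x, y, z in degrees. In form: [{"dx": .., "dy": .., "dz": .., "rx": .., "ry": .., "rz": ..}, ...]. A call has exactly 5 rows; each row is the pose to reach, as a shift and turn from the pose measured when the call began, along the tool's axes at that moment; what a row does not reach only later rows make up. A row lasts 1/8 s, in which the tool goes at most 62.5 mm and 10.7 degrees, less where a joint would pass 70% of its speed; a pose out of reach is approached as far as the arm can. A call with a gripper value outside its range is refused whole. "gripper" is the opening, from 0 (shut) to 1 (fully open), set as the call begins (left out, the last holds). The fingers move at their own pace and stop on an object; "force" is the grip in N (left out, the last holds). Time passes only in rows, so rows that repeat a pose let the fingers close, or fill a call up. It gives the time, the measured TCP pose, the force and the opening at its end, in the units of the state.
- telemetry.get_obs(): the state, without advancing time (a new reading comes with each control period).
- viewer.camera(name): name is "side" or "top" or "wrist"; returns a dict with "img" (420x560x3 uint8, blue, green, red), "depth" (420x560 float32, m along the optical axis (not along the pixel's ray), 0 where there is no reading), "K" (3x3 intrinsics, pixels), "R" (3x3) and "t" (3): a world point X has camera coordinates R X + t. Camera axes: x right, y down, z forward; pixel columns grow to the right and rows downward; lengths in m; the calibration is good to about 2 mm. A picture is of the moment at which its call begins.
- robot.hand_in(): hands the job in, once; it reports no verdict.
The state is a dict: "time": time; "q": joint angles; "joint_velocities": joint speeds; "joint_torque": joint torques, N m; "position": TCP position; "tool_rot": TCP orientation; "ft_force": force on the tool from outside, world axes, zero at the start; "moment": the same for the moment, N m; "grip_width": finger opening in m.
Only numpy, scipy, OpenCV 4.12 (cv2) and the standard library are available. Lean on these libraries where they do the work, as an engineer would, in place of code of your own. Each camera call takes 0.05 s, during which the arm holds its last target.

## Working session

There is one attempt and no reset: what is moved stays moved. The work goes in short steps, Python scripts to look and compute and a tool call to move; the robot and the scene stay as the last step left them, time stands still between calls to the robot, and variables do not carry over. Pictures are saved under pics/ and viewed, and the job is handed in when it is done.

Besides the shell and the picture viewer there is one more tool, called after "Request:" as a command line: name --argument value ..., lists and objects as JSON in quotes. step_arm: Moves the arm, as the interface text tells. Its arguments: {"type":"object","properties":{"targets":{"type":"array"},"gripper":{"type":"number"},"force":{"type":"number"}},"required":["targets"]}

```bash
mkdir -p pics; python3 - <<'E'
from rig import telemetry, viewer, robot
import cv2, numpy as np, pickle
print(telemetry.get_obs(), robot.tip_reach)
for n in ["side","top","wrist"]:
    c=viewer.camera(n); cv2.imwrite(f"pics/{n}0.png",c["img"]); pickle.dump(c,open(f"{n}0.pkl","wb"))
    print(n,c["K"].tolist(),c["R"].round(3).tolist(),c["t"])
E
```

```text
{'time': 0.0, 'q': array([ 1.05849063e+00,  5.28502273e-01,  1.43393940e+00, -3.13411864e-05,
        1.18135355e+00, -1.78478231e-01]), 'joint_velocities': array([ 0.00055354, -0.00045883, -0.00116114, -0.00232545, -0.00148223,
        0.00017761]), 'joint_torque': array([-3.53522619e-04, -4.40043819e+01, -1.76588559e+01,  6.33081933e-02,
        5.83057653e-02, -1.45943736e-04]), 'position': array([0.2043798 , 0.58983834, 0.21633765]), 'tool_rot': array([ 1.66133789e-01,  9.86102607e-01, -1.04115130e-03, -3.59221935e-04]), 'ft_force': array([-0.11344592, -0.09864897, -0.28232456]), 'moment': array([ 0.02781216, -0.00621293,  0.06060589]), 'grip_width': 0.08699629803174239} 0.019
side [[422.92075918326265, 0.0, 274.45627464775066], [0.0, 422.92075918326265, 207.05714371461082], [0.0, 0.0, 1.0]] [[0.845, -0.535, -0.011], [-0.278, -0.423, -0.862], [0.457, 0.732, -0.506]] [-0.40623326  0.23919645  1.02476708]
top [[536.5168248459519, 0.0, 285.2203575307872], [0.0, 536.5168248459519, 206.2423716691842], [0.0, 0.0, 1.0]] [[0.015, -1.0, 0.013], [-0.994, -0.017, -0.106], [0.107, -0.011, -0.994]] [0.02861853 0.50682439 1.38188347]
wrist [[293.37080785002365, 0.0, 280.0382066764238], [0.0, 293.37080785002365, 208.560498726064], [0.0, 0.0, 1.0]] [[0.328, 0.945, -0.002], [0.905, -0.313, 0.288], [0.272, -0.096, -0.958]] [-0.62341314 -0.03574659  0.39221327]
```

View pics/top0.png

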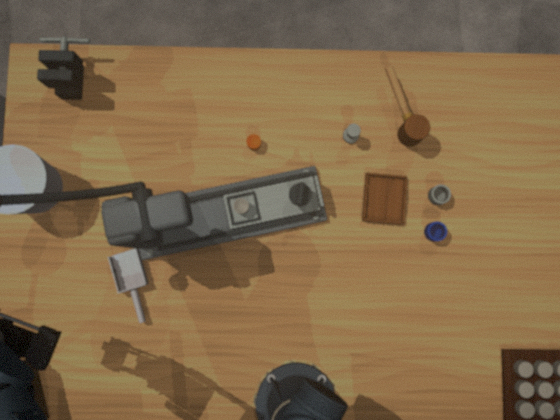

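View pics/side0.png

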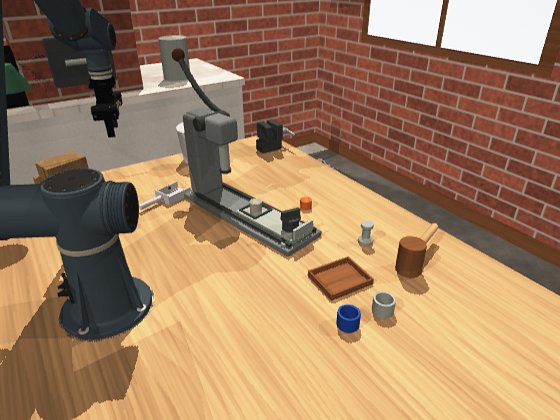

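View pics/wrist0.png

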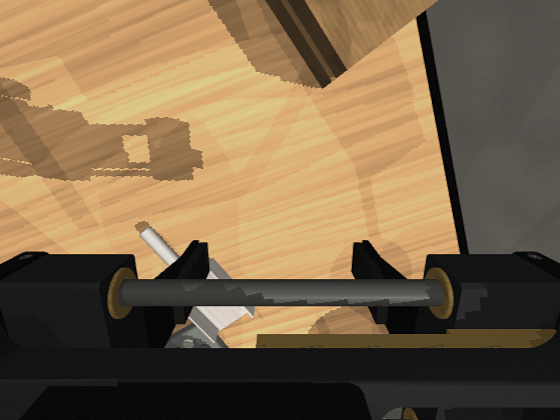

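```bash
cat > h.py <<'E'
import numpy as np, cv2, pickle
def ray(c,u,v,z):
    K,R,t=c["K"],c["R"],np.array(c["t"]); d=R.T@np.linalg.solve(K,np.array([u,v,1.])); o=-R.T@t
    return o+d*(z-o[2])/d[2]
def proj(c,X):
    p=c["K"]@(c["R"]@np.array(X)+c["t"]); return p[:2]/p[2]
def cloud(c):
    h,w=c["depth"].shape; v,u=np.mgrid[:h,:w]; d=c["depth"]
    P=np.stack([(u-c["K"][0,2])/c["K"][0,0]*d,(v-c["K"][1,2])/c["K"][1,1]*d,d],-1)
    return (P-np.array(c["t"]))@c["R"]
E
python3 - <<'E'
from h import *
for n in ["top","side"]:
    c=pickle.load(open(n+"0.pkl","rb")); W=cloud(c)
    if n=="top":
        cv2.imwrite("pics/topz.png",cv2.resize(c["img"][110:270,95:460],None,fx=2.19,fy=2.19,interpolation=cv2.INTER_CUBIC))
        for p in [(245,208),(300,194),(385,198),(440,195),(352,132),(415,127),(200,210),(420,270)]: print(p,W[p[1],p[0]].round(4))
    else:
        cv2.imwrite("pics/sidez.png",cv2.resize(c["img"][180:340,180:440],None,fx=3,fy=3,interpolation=cv2.INTER_CUBIC))
        for p in [(256,208),(291,215),(340,277),(384,305),(300,300)]: print(p,W[p[1],p[0]].round(4))
E
```

```text
(245, 208) [0.4968 0.1401 0.0574]
(300, 194) [0.5302 0.001  0.0971]
(385, 198) [ 0.5353 -0.2304  0.0047]
(440, 195) [ 0.5453 -0.377   0.0094]
(352, 132) [ 0.698  -0.1328  0.0689]
(415, 127) [ 0.7088 -0.2912  0.0898]
(200, 210) [0.4931 0.2603 0.0229]
(420, 270) [0.3561 0.0528 1.4275]
(256, 208) [0.4957 0.1302 0.0501]
(291, 215) [ 0.5325 -0.0092  0.0834]
(340, 277) [ 0.5396 -0.227   0.0027]
(384, 305) [ 0.5294 -0.3897  0.0392]
(300, 300) [ 0.4056 -0.236  -0.0026]
```

View pics/topz.png

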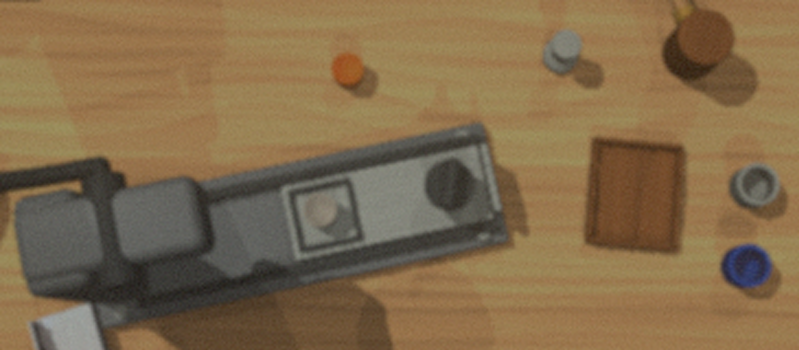

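View pics/sidez.png

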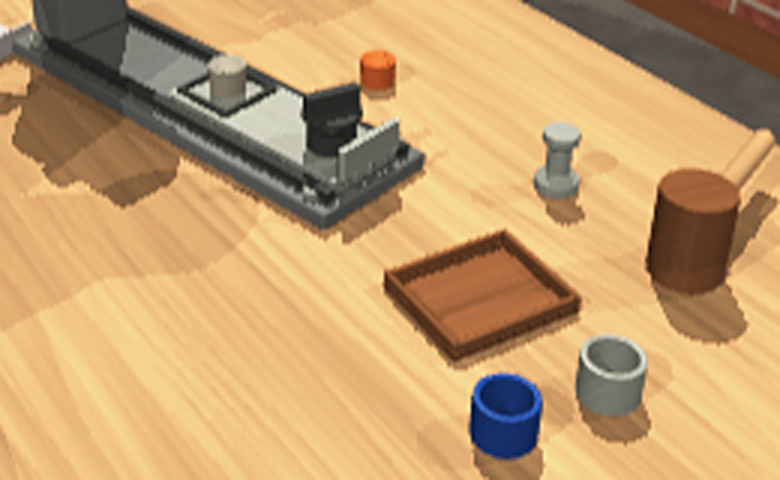

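```bash
cat > m.py <<'E'
from h import *
c=pickle.load(open("top0.pkl","rb")); W=cloud(c); X,Y,Z=W[...,0],W[...,1],W[...,2]
def seg(name,m):
    m=m.astype(np.uint8); n,l,s,ce=cv2.connectedComponentsWithStats(m)
    i=1+np.argmax(s[1:,4]); P=W[l==i][:,:2]; r=cv2.minAreaRect((P*1000).astype(np.float32))
    print(name,s[i].tolist(),"mean",P.mean(0).round(4),"z",np.median(Z[l==i]).round(4),"rect",np.round(r[0],1),np.round(r[1],1),round(r[2],2)); return l==i
box=lambda a,b,d,e:(X>a)&(X<b)&(Y>d)&(Y<e)
print("bench z", np.median(Z[box(.35,.42,-.2,0)]), Z[box(.35,.42,-.2,0)].std())
seg("bed",box(.38,.62,-.09,.23)&(Z>.010)&(Z<.12))
seg("carr",box(.38,.62,-.09,.23)&(Z>.028)&(Z<.12))
seg("cupel",box(.4,.58,.1,.2)&(Z>.052)&(Z<.1))
seg("bar",box(.4,.65,-.05,.05)&(Z>.085)&(Z<.12))
seg("knob",box(.4,.65,-.05,.05)&(Z>.06)&(Z<.12))
seg("tray",box(.43,.65,-.31,-.15)&(Z>.004)&(Z<.05))
seg("mould",box(.5,.6,-.43,-.33)&(Z>.02)&(Z<.08))
g=c["img"].astype(int)
for p in [(245,208),(440,184),(385,210)]: print(g[p[1],p[0]])
E
python3 m.py
```

```text
bench z -0.0004601926647123793 0.0030648624091472827
bed [211, 166, 117, 80, 6327] mean [0.5079 0.0862] z 0.0334 rect [510.9  92.7] [150.7 315.5] 13.05
carr [211, 170, 113, 69, 4225] mean [0.5133 0.073 ] z 0.0361 rect [513.   93.8] [132.8 299.4] 11.46
cupel [234, 198, 15, 16, 191] mean [0.5016 0.15  ] z 0.0638 rect [502. 150.] [39.1 36. ] 2.2
bar [297, 182, 8, 24, 129] mean [ 5.318e-01 -1.000e-04] z 0.0984 rect [ 5.321e+02 -2.000e-01] [13.7 57.7] 82.52
knob [289, 182, 23, 25, 433] mean [5.318e-01 1.000e-04] z 0.0785 rect [5.32e+02 2.00e-01] [58.2 56.1] 0.72
tray [361, 171, 47, 54, 1557] mean [ 0.5338 -0.2278] z 0.0079 rect [ 535.  -228.3] [116.6 141.4] 85.57
mould [430, 185, 21, 20, 193] mean [ 0.5442 -0.3696] z 0.0364 rect [ 544.1 -369.7] [50.2 50.9] 21.78
[123 137 143]
[ 94 116 133]
[ 33  66 101]
```

```bash
cat >> m.py <<'E'
print('---')
for zl,lo,hi in [(.010,-.05,.2),(.029,-.04,.2)]:
    m=box(.36,.64,-.09,.26)&(Z>zl)&(Z<.12); P=W[m][:,:2]-[.532,0]
    a=np.radians(12.5); ex=np.array([np.cos(a),np.sin(a)]); ey=np.array([-np.sin(a),np.cos(a)])
    u,v=P@ex,P@ey; b=np.arange(lo,hi,.005); L=[];H=[]
    for i in b:
        s=u[(v>=i)&(v<i+.005)]
        if len(s)>5: L.append((i+.0025,s.min()));H.append((i+.0025,s.max()))
    for q in (L,H):
        q=np.array(q); k=np.polyfit(q[:,0],q[:,1],1); 
        for _ in range(5):
            r=q[:,1]-np.polyval(k,q[:,0]); ok=abs(r-np.median(r))<.004; k=np.polyfit(q[ok,0],q[ok,1],1)
        print(zl,"yaw",12.5-np.degrees(np.arctan(k[0])),"off",k[1],ok.sum(),len(q))
    print("vmin",np.percentile(v,[0,.2,1]))
# pocket rim from dark edges: image mask
roi=np.zeros(Z.shape,bool); 
P=W[...,:2]-[.532,0]; u=P@ex; v=P@ey
dark=(g.sum(2)<230)&(v>.105)&(v<.195)&(abs(u)<.041)
pts=np.array([ray(c,x,y,.041)[:2] for y,x in np.argwhere(dark)])
r=cv2.minAreaRect((pts*1000).astype(np.float32)); print(dark.sum(),r)
E
python3 m.py|sed -n '/---/,$p'
python3 - <<'E'
from h import *
c=pickle.load(open("top0.pkl","rb"))
cv2.imwrite("pics/pk.png",cv2.resize(c["img"][165:250,210:330],None,fx=6,fy=6,interpolation=cv2.INTER_NEAREST))
E
```

```text
---
0.01 yaw 13.07053427910638 off -0.07425345101018054 49 50
0.01 yaw 13.013080675492485 off 0.07388531060743002 50 50
vmin [-0.06232964 -0.05965556 -0.05441003]
0.029 yaw 12.968347882507645 off -0.0590484800760129 45 48
0.029 yaw 13.130859269197105 off 0.058995683059269624 47 48
vmin [-0.05344836 -0.05243763 -0.04997351]
179 ((498.406005859375, 145.5313262939453), (73.92743682861328, 73.6628189086914), 13.084471702575684)
```

View pics/pk.png

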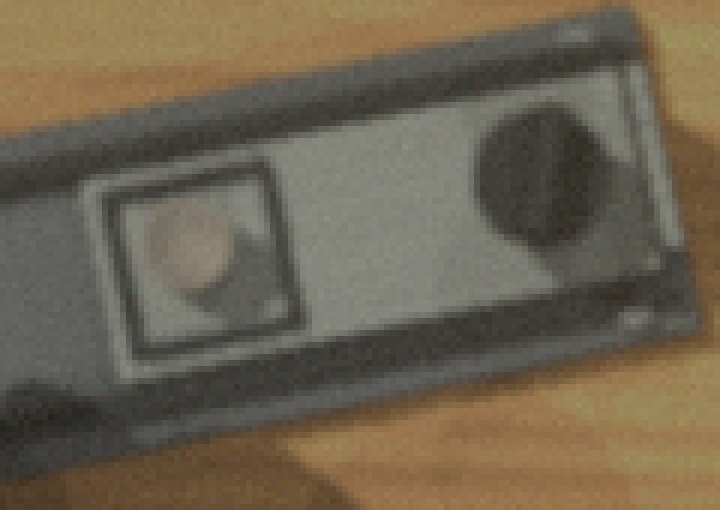

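```bash
cat > mv.py <<'E'
import sys, json, numpy as np
from scipy.spatial.transform import Rotation as Ro
from rig import telemetry
def rot(a):
    a=np.radians(a); y=np.array([np.cos(a),np.sin(a),0]); z=np.array([0,0,-1.]); return Ro.from_matrix(np.stack([np.cross(y,z),y,z],1))
def rows(wps,o=None):
    o=o or telemetry.get_obs(); R0=Ro.from_quat(o["tool_rot"]); out=[]
    for w in wps:
        d=R0.inv().apply(np.array(w[:3])-o["position"]); r=(R0.inv()*rot(w[3])).as_rotvec(degrees=True)
        out.append(dict(zip(["dx","dy","dz","rx","ry","rz"],[round(float(v),3+(0)) for v in np.round(d,4)]+[round(float(v),1) for v in r])))
    return out
def show(wps,lin=False):
    o=telemetry.get_obs(); y=Ro.from_quat(o["tool_rot"]).apply([0,1,0])
    print("t",round(o["time"],2),"pos",o["position"].round(4),"yaw",np.degrees(np.arctan2(y[1],y[0])).round(1),"F",o["ft_force"].round(1),"w",round(o["grip_width"],4))
    print(json.dumps(rows(wps,o)))
if __name__=="__main__":
    show(eval("["+sys.argv[1]+"]"))
E
python3 mv.py "(.205,.55,.22,66),(.21,.50,.22,60),(.22,.45,.21,54),(.235,.40,.21,48),(.265,.35,.20,42)"
```

```text
t 0.15 pos [0.2045 0.59   0.2166] yaw 70.9 F [-0.3 -0.3 -0.1] w 0.0871
[{"dx": -0.014, "dy": -0.038, "dz": -0.003, "rx": -0.1, "ry": -0.0, "rz": 4.9}, {"dx": -0.035, "dy": -0.083, "dz": -0.003, "rx": -0.1, "ry": -0.0, "rz": 10.9}, {"dx": -0.06, "dy": -0.127, "dz": 0.007, "rx": -0.1, "ry": -0.0, "rz": 16.9}, {"dx": -0.091, "dy": -0.17, "dz": 0.007, "rx": -0.1, "ry": 0.0, "rz": 22.9}, {"dx": -0.136, "dy": -0.207, "dz": 0.017, "rx": -0.1, "ry": 0.0, "rz": 28.9}]
```

Request:
step_arm --targets '[{"dx": -0.014, "dy": -0.038, "dz": -0.003, "rx": 0, "ry": 0, "rz": 5}, {"dx": -0.035, "dy": -0.083, "dz": -0.003, "rx": 0, "ry": 0, "rz": 11}, {"dx": -0.06, "dy": -0.127, "dz": 0.007, "rx": 0, "ry": 0, "rz": 17}, {"dx": -0.091, "dy": -0.17, "dz": 0.007, "rx": 0, "ry": 0, "rz": 23}, {"dx": -0.136, "dy": -0.207, "dz": 0.017, "rx": 0, "ry": 0, "rz": 29}]' --gripper 1 --force 15

```text
time: 0.78
position: [0.2649, 0.3486, 0.2002]
tool_rot: [0.408, 0.913, -0.0, 0.0]
ft_force: [1.2, -0.1, 0.1]
grip_width: 0.0874
```

```bash
python3 mv.py "(.29,.30,.19,38),(.32,.25,.18,38),(.36,.20,.17,38),(.40,.16,.16,38),(.44,.14,.15,38)"
```

```text
t 0.78 pos [0.2649 0.3486 0.2002] yaw 41.8 F [ 1.2 -0.1  0.1] w 0.0874
[{"dx": -0.053, "dy": -0.014, "dz": 0.01, "rx": -0.0, "ry": 0.0, "rz": 3.8}, {"dx": -0.11, "dy": -0.025, "dz": 0.02, "rx": -0.0, "ry": 0.0, "rz": 3.8}, {"dx": -0.174, "dy": -0.028, "dz": 0.03, "rx": -0.0, "ry": 0.0, "rz": 3.8}, {"dx": -0.231, "dy": -0.025, "dz": 0.04, "rx": -0.0, "ry": 0.0, "rz": 3.8}, {"dx": -0.272, "dy": -0.008, "dz": 0.05, "rx": -0.0, "ry": 0.0, "rz": 3.8}]
```

Request:
step_arm --targets '[{"dx": -0.053, "dy": -0.014, "dz": 0.01, "rx": 0, "ry": 0, "rz": 3.8}, {"dx": -0.11, "dy": -0.025, "dz": 0.02, "rx": 0, "ry": 0, "rz": 3.8}, {"dx": -0.17, "dy": -0.028, "dz": 0.03, "rx": 0, "ry": 0, "rz": 3.8}, {"dx": -0.23, "dy": -0.025, "dz": 0.04, "rx": 0, "ry": 0, "rz": 3.8}, {"dx": -0.272, "dy": -0.008, "dz": 0.05, "rx": 0, "ry": 0, "rz": 3.8}]'

```text
time: 1.4
position: [0.4367, 0.1381, 0.1488]
tool_rot: [0.439, 0.898, -0.002, -0.003]
ft_force: [2.1, 1.1, -0.3]
grip_width: 0.087
```

```bash
python3 mv.py "(.465,.145,.13,38),(.49,.15,.115,38),(.502,.15,.1,38),(.502,.15,.08,38),(.502,.15,.067,38)"; python3 - <<'E'
from rig import viewer
from h import *
for n in ["wrist","side"]:
    c=viewer.camera(n); cv2.imwrite(f"pics/{n}1.png",c["img"]); pickle.dump(c,open(f"{n}1.pkl","wb"))
W=cloud(pickle.load(open("wrist1.pkl","rb")));X,Y,Z=np.moveaxis(W,-1,0)
m=(abs(X-.5)<.05)&(abs(Y-.15)<.05)&(Z>.055)&(Z<.075); P=W[m]; print(m.sum(),P.mean(0) if m.sum() else 0, cv2.minEnclosingCircle((P[:,:2]*1000).astype(np.float32)) if m.sum() else 0)
E
```

```text
t 1.4 pos [0.4367 0.1381 0.1488] yaw 37.9 F [ 2.1  1.1 -0.3] w 0.087
[{"dx": -0.012, "dy": 0.027, "dz": 0.019, "rx": -0.4, "ry": -0.2, "rz": -0.1}, {"dx": -0.024, "dy": 0.05, "dz": 0.033, "rx": -0.4, "ry": -0.2, "rz": -0.1}, {"dx": -0.031, "dy": 0.059, "dz": 0.048, "rx": -0.4, "ry": -0.2, "rz": -0.1}, {"dx": -0.031, "dy": 0.059, "dz": 0.068, "rx": -0.4, "ry": -0.2, "rz": -0.1}, {"dx": -0.031, "dy": 0.059, "dz": 0.081, "rx": -0.4, "ry": -0.2, "rz": -0.1}]
1241 [0.49984962 0.14858413 0.06377158] ((503.0631408691406, 148.6458282470703), 20.152034759521484)
```

View pics/wrist1.png

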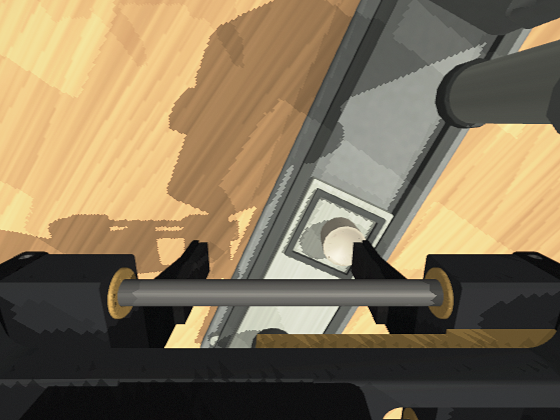

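View pics/side1.png

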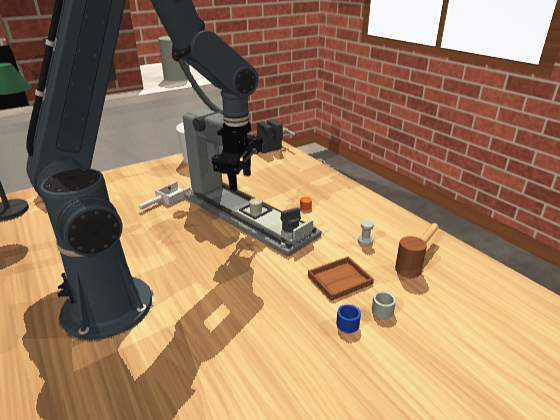

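Request:
step_arm --targets '[{"dx": -0.012, "dy": 0.027, "dz": 0.009, "rx": -0.4, "ry": -0.2, "rz": 0}, {"dx": -0.024, "dy": 0.05, "dz": 0.025, "rx": -0.4, "ry": -0.2, "rz": 0}, {"dx": -0.031, "dy": 0.059, "dz": 0.045, "rx": -0.4, "ry": -0.2, "rz": 0}, {"dx": -0.031, "dy": 0.059, "dz": 0.066, "rx": -0.4, "ry": -0.2, "rz": 0}, {"dx": -0.031, "dy": 0.059, "dz": 0.081, "rx": -0.4, "ry": -0.2, "rz": 0}]'

```text
time: 2.12
position: [0.5106, 0.15, 0.0681]
tool_rot: [0.44, 0.898, 0.003, 0.005]
ft_force: [-0.1, 0.2, -0.4]
grip_width: 0.0867
```

Request:
step_arm --targets '[{"dx": 0, "dy": 0, "dz": 0}, {"dx": 0, "dy": 0, "dz": 0}, {"dx": 0, "dy": 0, "dz": 0}, {"dx": 0, "dy": 0, "dz": 0}, {"dx": 0, "dy": 0, "dz": 0}]' --gripper 0.4 --force 10

```text
invalid input
```

```bash
python3 mv.py "(.5025,.1495,.067,38),"
```

```text
t 2.12 pos [0.5106 0.15   0.0681] yaw 37.8 F [-0.1  0.2 -0.4] w 0.0867
[{"dx": 0.004, "dy": -0.007, "dz": 0.001, "rx": 0.5, "ry": 0.4, "rz": -0.2}]
```

Request:
step_arm --targets '[{"dx": 0.002, "dy": -0.004, "dz": 0.001, "rx": 0.3, "ry": 0.2, "rz": 0}, {"dx": 0.004, "dy": -0.007, "dz": 0.001, "rx": 0.5, "ry": 0.4, "rz": 0}, {"dx": 0.004, "dy": -0.007, "dz": 0.001, "rx": 0.5, "ry": 0.4, "rz": 0}, {"dx": 0.004, "dy": -0.007, "dz": 0.001, "rx": 0.5, "ry": 0.4, "rz": 0}, {"dx": 0.004, "dy": -0.007, "dz": 0.001, "rx": 0.5, "ry": 0.4, "rz": 0}]' --gripper 0.65 --force 10

```text
time: 2.75
position: [0.5029, 0.1489, 0.0675]
tool_rot: [0.44, 0.898, 0.001, 0.0]
ft_force: [0.0, 0.6, -0.6]
grip_width: 0.0575
```

```bash
python3 mv.py "(.5025,.1495,.067,38),"; python3 - <<'E'
from rig import viewer
import cv2
cv2.imwrite("pics/w2.png",viewer.camera("wrist")["img"])
E
```

```text
t 2.75 pos [0.5029 0.1489 0.0675] yaw 37.8 F [ 0.   0.6 -0.6] w 0.0575
[{"dx": 0.001, "dy": 0.0, "dz": 0.001, "rx": 0.1, "ry": 0.0, "rz": -0.2}]
```

View pics/w2.png

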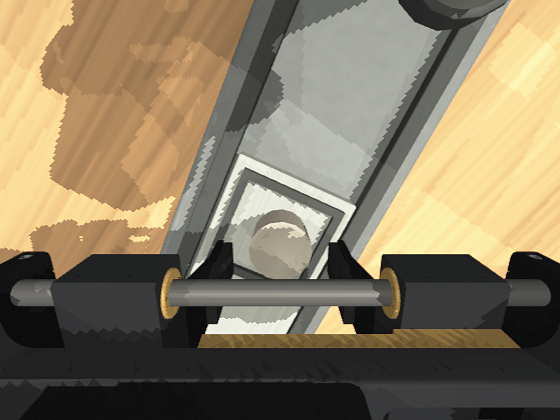

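The wrist view shows the cupel at (280,245), centred between the fingers at about (225,260) and (337,260). I'll close on it.

Request:
step_arm --targets '[{"dx": 0, "dy": 0, "dz": 0, "rx": 0, "ry": 0, "rz": 0}, {"dx": 0, "dy": 0, "dz": 0, "rx": 0, "ry": 0, "rz": 0}, {"dx": 0, "dy": 0, "dz": 0, "rx": 0, "ry": 0, "rz": 0}, {"dx": 0, "dy": 0, "dz": 0, "rx": 0, "ry": 0, "rz": 0}, {"dx": 0, "dy": 0, "dz": 0, "rx": 0, "ry": 0, "rz": 0}]' --gripper 0.3 --force 12

```text
time: 3.42
position: [0.5028, 0.1489, 0.0673]
tool_rot: [0.44, 0.898, 0.0, 0.0]
ft_force: [0.4, 0.6, 0.3]
grip_width: 0.0266
```

```bash
python3 mv.py "(.503,.149,.08,38),(.503,.149,.10,38),(.503,.149,.125,38),(.504,.14,.15,37),(.506,.12,.17,35)"
```

```text
t 3.42 pos [0.5028 0.1489 0.0673] yaw 37.8 F [0.4 0.6 0.3] w 0.0266
[{"dx": 0.0, "dy": 0.0, "dz": -0.013, "rx": 0.1, "ry": -0.0, "rz": -0.2}, {"dx": 0.0, "dy": 0.0, "dz": -0.033, "rx": 0.1, "ry": -0.0, "rz": -0.2}, {"dx": 0.0, "dy": 0.0, "dz": -0.058, "rx": 0.1, "ry": -0.0, "rz": -0.2}, {"dx": -0.008, "dy": -0.004, "dz": -0.083, "rx": 0.1, "ry": -0.0, "rz": 0.8}, {"dx": -0.025, "dy": -0.015, "dz": -0.103, "rx": 0.1, "ry": -0.0, "rz": 2.8}]
```

```bash
python3 - <<'E'
from rig import viewer
import cv2
from h import *
for n in ["wrist","side","top"]:
    c=viewer.camera(n); pickle.dump(c,open(n+"3.pkl","wb"))
    i=c["img"]
    if n=="side": i=cv2.resize(i[150:260,180:340],None,fx=5,fy=5)
    if n=="top": i=cv2.resize(i[165:250,200:330],None,fx=6,fy=6)
    cv2.imwrite(f"pics/{n}3.png",i)
E
```

```text
(no output)
```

View pics/wrist3.png

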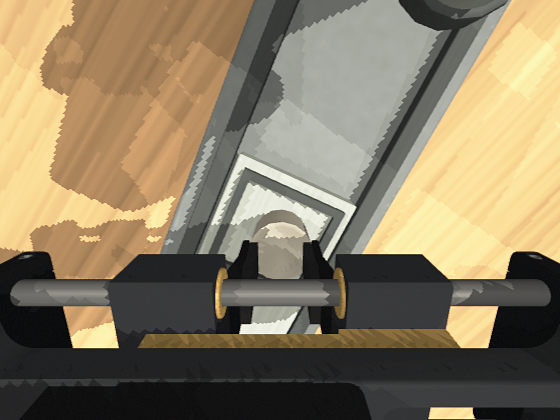

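View pics/side3.png

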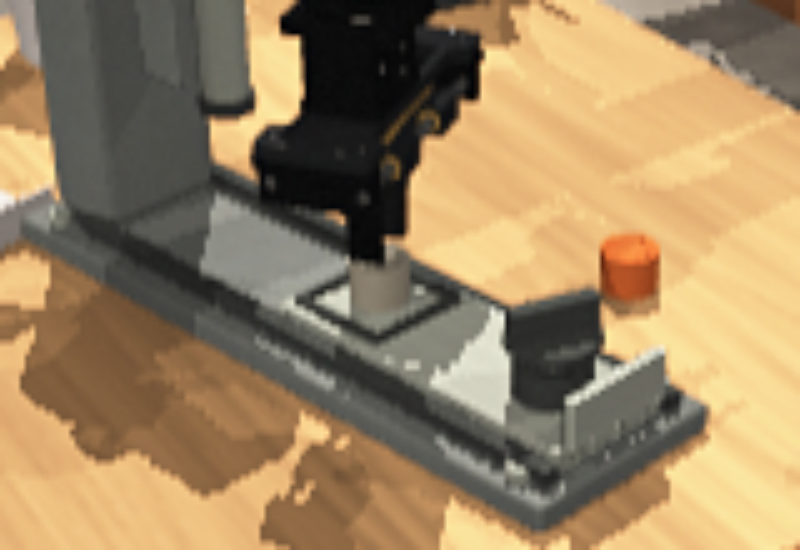

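View pics/top3.png

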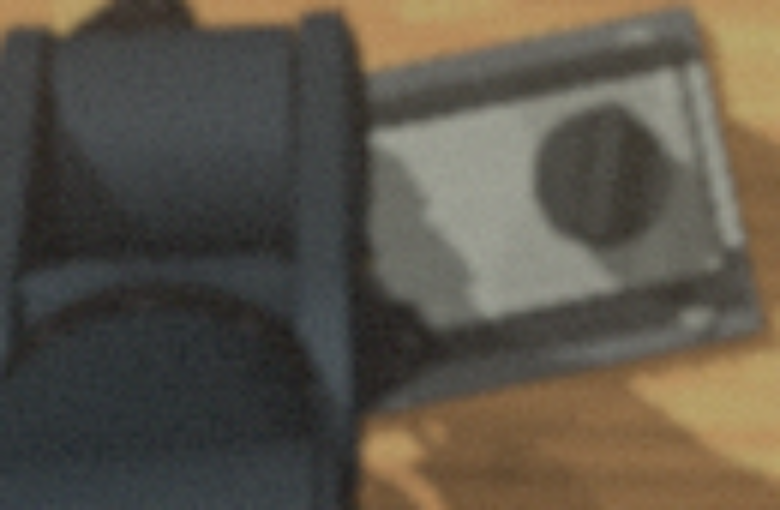

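```bash
python3 - <<'E'
from h import *
for n in ["wrist","side"]:
    c=pickle.load(open(n+"3.pkl","rb"))
    for X in [(.5028,.1489,.0673),(.5028,.1489,.0483),(.5028,.1489,.066),(.5028,.1489,.036)]: print(n,X,proj(c,X).round(1))
W=cloud(pickle.load(open("wrist3.pkl","rb")))
for p in [(270,250),(280,240),(280,265),(280,225),(258,230),(247,255),(312,255),(312,243),(250,242),(280,325)]: print(p,W[p[1],p[0]].round(4))
W=cloud(pickle.load(open("side3.pkl","rb")))
for p in [(255,203),(253,198),(258,205),(258,212),(254,200),(252,195)]: print("s",p,W[p[1],p[0]].round(4))
c=pickle.load(open("wrist3.pkl","rb"))
cv2.imwrite("pics/wz.png",cv2.resize(c["img"][180:350,200:360],None,fx=4,fy=4,interpolation=cv2.INTER_NEAREST)[:600])
E
```

```text
wrist (0.5028, 0.1489, 0.0673) [280.1 251.2]
wrist (0.5028, 0.1489, 0.0483) [280.1 239.4]
wrist (0.5028, 0.1489, 0.066) [280.1 250.4]
wrist (0.5028, 0.1489, 0.036) [280.1 232.9]
side (0.5028, 0.1489, 0.0673) [254.8 200.1]
side (0.5028, 0.1489, 0.0483) [255.  205.3]
side (0.5028, 0.1489, 0.066) [254.8 200.5]
side (0.5028, 0.1489, 0.036) [255.1 208.7]
(270, 250) [0.4987 0.1436 0.0618]
(280, 240) [0.4995 0.153  0.0618]
(280, 265) [0.5103 0.1391 0.062 ]
(280, 225) [0.4921 0.1626 0.067 ]
(258, 230) [0.4837 0.1512 0.0655]
(247, 255) [0.4833 0.1449 0.0908]
(312, 255) [0.5108 0.1665 0.0914]
(312, 243) [0.5112 0.1683 0.0779]
(250, 242) [0.4896 0.13   0.0369]
(280, 325) [0.5511 0.0865 0.0368]
s (255, 203) [0.4893 0.1239 0.0731]
s (253, 198) [0.486  0.1293 0.0892]
s (258, 205) [0.5025 0.129  0.0593]
s (258, 212) [0.5012 0.1282 0.0347]
s (254, 200) [0.4884 0.1279 0.0821]
s (252, 195) [0.4855 0.134  0.0977]
```

View pics/wz.png

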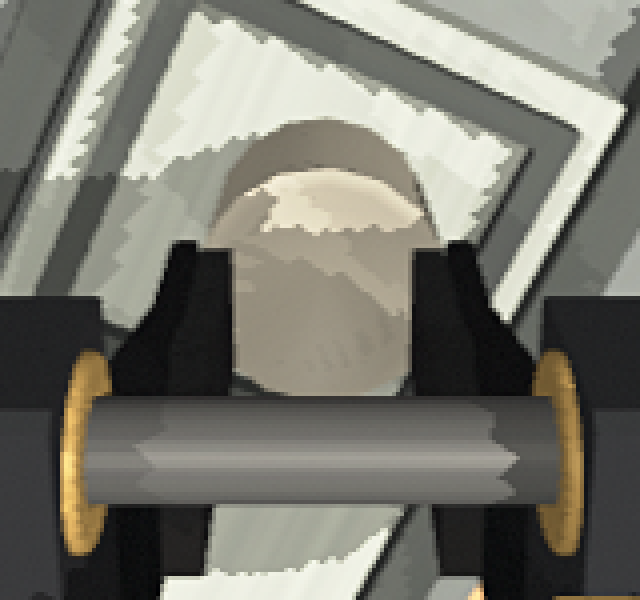

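```bash
python3 - <<'E'
from h import *
from scipy.spatial.transform import Rotation as Ro
from mv import rot
from rig import telemetry
o=telemetry.get_obs(); R=Ro.from_quat(o["tool_rot"]); print(o["position"],o["grip_width"])
c=pickle.load(open("wrist3.pkl","rb")); W=cloud(c); T=R.inv().apply((W-o["position"]).reshape(-1,3)).reshape(W.shape)
for v in range(240,285,4):
    print(v,[tuple((T[v,u]*1000).round().astype(int)) for u in (248,252,256,304,308,312)])
c=pickle.load(open("side3.pkl","rb")); W=cloud(c); T=R.inv().apply((W-o["position"]).reshape(-1,3)).reshape(W.shape)
for v in range(190,210,2):
    print(v,[tuple((T[v,u]*1000).round().astype(int)) for u in (250,253,256,259)])
E
```

```text
[0.50285642 0.14886741 0.06732609] 0.025904599280420004
240 [(np.int64(79), np.int64(0), np.int64(-168)), (np.int64(8), np.int64(-17), np.int64(0)), (np.int64(8), np.int64(-15), np.int64(0)), (np.int64(7), np.int64(15), np.int64(2)), (np.int64(8), np.int64(17), np.int64(0)), (np.int64(10), np.int64(19), np.int64(-6))]
244 [(np.int64(10), np.int64(-19), np.int64(-12)), (np.int64(9), np.int64(-17), np.int64(-9)), (np.int64(9), np.int64(-14), np.int64(-9)), (np.int64(9), np.int64(14), np.int64(-10)), (np.int64(9), np.int64(16), np.int64(-10)), (np.int64(10), np.int64(19), np.int64(-10))]
248 [(np.int64(10), np.int64(-18), np.int64(-17)), (np.int64(8), np.int64(-16), np.int64(-13)), (np.int64(10), np.int64(-14), np.int64(-16)), (np.int64(9), np.int64(14), np.int64(-15)), (np.int64(9), np.int64(16), np.int64(-14)), (np.int64(9), np.int64(18), np.int64(-15))]
252 [(np.int64(9), np.int64(-18), np.int64(-19)), (np.int64(9), np.int64(-16), np.int64(-20)), (np.int64(9), np.int64(-13), np.int64(-20)), (np.int64(7), np.int64(14), np.int64(-15)), (np.int64(9), np.int64(15), np.int64(-19)), (np.in
[... 3387 characters left out ...]
np.int64(-4)), (np.int64(-4), np.int64(-24), np.int64(-7)), (np.int64(-13), np.int64(-23), np.int64(-8)), (np.int64(-13), np.int64(2), np.int64(6))]
204 [(np.int64(9), np.int64(-18), np.int64(6)), (np.int64(-4), np.int64(-24), np.int64(0)), (np.int64(-11), np.int64(-17), np.int64(3)), (np.int64(-17), np.int64(-9), np.int64(6))]
206 [(np.int64(11), np.int64(-15), np.int64(15)), (np.int64(-2), np.int64(-21), np.int64(9)), (np.int64(-9), np.int64(-14), np.int64(12)), (np.int64(-17), np.int64(-8), np.int64(14))]
208 [(np.int64(12), np.int64(-12), np.int64(24)), (np.int64(-2), np.int64(-20), np.int64(17)), (np.int64(-12), np.int64(-22), np.int64(14)), (np.int64(-18), np.int64(-12), np.int64(18))]
```

```bash
python3 - <<'E'
from h import *
from scipy.spatial.transform import Rotation as Ro
from rig import telemetry
o=telemetry.get_obs(); R=Ro.from_quat(o["tool_rot"])
for n in ("side","wrist"):
    c=pickle.load(open(n+"3.pkl","rb"))
    for y in (-14,-20,14,20):
        print(n,y,[proj(c,o["position"]+R.apply([x/1000,y/1000,z/1000])).round(0).tolist() for z in (0,10,19) for x in (-9,9)])
c=pickle.load(open("side3.pkl","rb"))
cv2.imwrite("pics/sz.png",cv2.resize(c["img"][170:225,225:295],None,fx=10,fy=10,interpolation=cv2.INTER_NEAREST))
E
```

```text
side -14 [[256.0, 203.0], [250.0, 202.0], [256.0, 205.0], [251.0, 205.0], [256.0, 208.0], [251.0, 207.0]]
side -20 [[255.0, 204.0], [250.0, 203.0], [255.0, 206.0], [250.0, 205.0], [255.0, 209.0], [250.0, 208.0]]
side 14 [[259.0, 199.0], [254.0, 198.0], [259.0, 201.0], [254.0, 200.0], [259.0, 204.0], [254.0, 203.0]]
side 20 [[260.0, 198.0], [255.0, 197.0], [260.0, 200.0], [255.0, 199.0], [260.0, 203.0], [255.0, 202.0]]
wrist -14 [[258.0, 264.0], [257.0, 238.0], [259.0, 257.0], [259.0, 232.0], [260.0, 251.0], [260.0, 227.0]]
wrist -20 [[249.0, 264.0], [248.0, 238.0], [250.0, 257.0], [249.0, 232.0], [251.0, 251.0], [251.0, 227.0]]
wrist 14 [[302.0, 264.0], [303.0, 238.0], [301.0, 257.0], [302.0, 232.0], [300.0, 252.0], [301.0, 227.0]]
wrist 20 [[312.0, 264.0], [313.0, 238.0], [310.0, 257.0], [311.0, 232.0], [309.0, 252.0], [310.0, 227.0]]
```

View pics/sz.png

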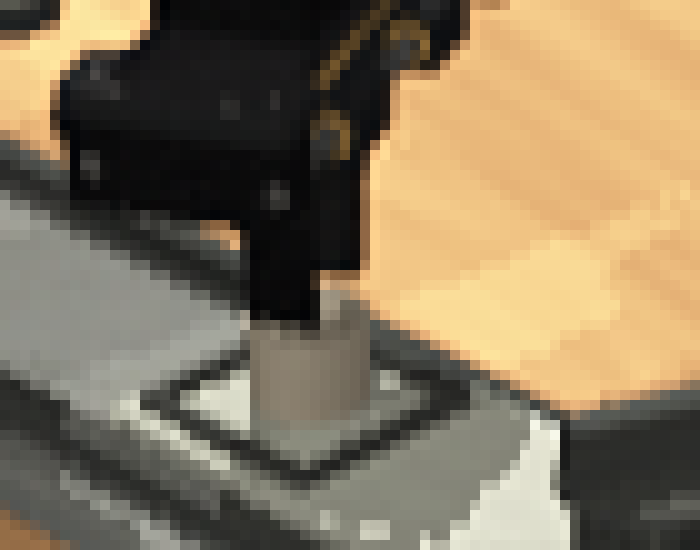

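Request:
step_arm --targets '[{"dx": 0, "dy": 0, "dz": -0.003, "rx": 0, "ry": 0, "rz": 0}, {"dx": 0, "dy": 0, "dz": -0.003, "rx": 0, "ry": 0, "rz": 0}, {"dx": 0, "dy": 0, "dz": -0.003, "rx": 0, "ry": 0, "rz": 0}, {"dx": 0, "dy": 0, "dz": -0.003, "rx": 0, "ry": 0, "rz": 0}, {"dx": 0, "dy": 0, "dz": -0.003, "rx": 0, "ry": 0, "rz": 0}]' --gripper 0.75 --force 12

```text
time: 4.2
position: [0.5028, 0.1489, 0.0703]
tool_rot: [0.44, 0.898, 0.0, 0.0]
ft_force: [-0.2, -0.9, 0.3]
grip_width: 0.0629
```

```bash
python3 mv.py "(.5025,.1495,.048,38),"; python3 - <<'E'
from rig import viewer
from h import *
c=viewer.camera("wrist"); cv2.imwrite("pics/w4.png",c["img"])
W=cloud(c);X,Y,Z=np.moveaxis(W,-1,0)
m=(abs(X-.5)<.03)&(abs(Y-.15)<.03)&(Z>.057)&(Z<.069); P=W[m]; print(m.sum(),P.mean(0) , cv2.minEnclosingCircle((P[:,:2]*1000).astype(np.float32)))
E
```

```text
t 4.2 pos [0.5028 0.1489 0.0703] yaw 37.8 F [-0.2 -0.9  0.3] w 0.0629
[{"dx": 0.001, "dy": 0.0, "dz": 0.022, "rx": 0.0, "ry": -0.0, "rz": -0.2}]
2980 [0.50287101 0.14921682 0.06421654] ((503.0103454589844, 148.58990478515625), 20.278667449951172)
```

View pics/w4.png

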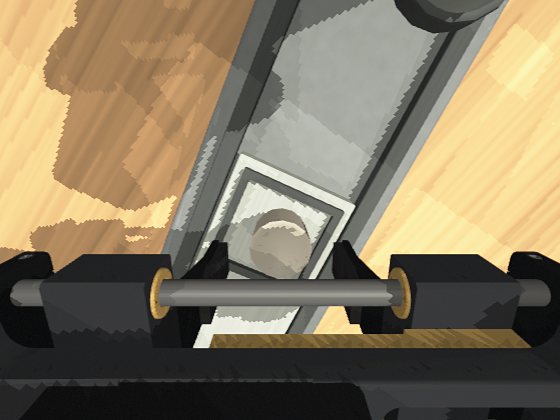

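Request:
step_arm --targets '[{"dx": 0, "dy": 0, "dz": 0.008, "rx": 0, "ry": 0, "rz": 0}, {"dx": 0, "dy": 0, "dz": 0.016, "rx": 0, "ry": 0, "rz": 0}, {"dx": 0, "dy": 0, "dz": 0.022, "rx": 0, "ry": 0, "rz": 0}, {"dx": 0, "dy": 0, "dz": 0.022, "rx": 0, "ry": 0, "rz": 0}, {"dx": 0, "dy": 0, "dz": 0.022, "rx": 0, "ry": 0, "rz": 0}]'

```text
time: 4.88
position: [0.5029, 0.1489, 0.0482]
tool_rot: [0.44, 0.898, 0.0, 0.0]
ft_force: [-0.5, 0.6, 0.5]
grip_width: 0.0651
```

Request:
step_arm --targets '[{"dx": 0, "dy": 0, "dz": 0, "rx": 0, "ry": 0, "rz": 0}, {"dx": 0, "dy": 0, "dz": 0, "rx": 0, "ry": 0, "rz": 0}, {"dx": 0, "dy": 0, "dz": 0, "rx": 0, "ry": 0, "rz": 0}, {"dx": 0, "dy": 0, "dz": 0, "rx": 0, "ry": 0, "rz": 0}, {"dx": 0, "dy": 0, "dz": 0, "rx": 0, "ry": 0, "rz": 0}]' --gripper 0.3 --force 12

```text
time: 5.5
position: [0.503, 0.1489, 0.0483]
tool_rot: [0.44, 0.898, 0.0, 0.0]
ft_force: [-0.2, 0.7, 1.1]
grip_width: 0.0386
```

```bash
python3 mv.py "(.503,.149,.055,38),(.503,.149,.075,38),(.503,.149,.10,38),(.503,.145,.13,37),(.506,.125,.15,35)"
```

```text
t 5.5 pos [0.503  0.1489 0.0483] yaw 37.8 F [-0.2  0.7  1.1] w 0.0386
[{"dx": 0.0, "dy": 0.0, "dz": -0.007, "rx": 0.1, "ry": -0.0, "rz": -0.2}, {"dx": 0.0, "dy": 0.0, "dz": -0.027, "rx": 0.1, "ry": -0.0, "rz": -0.2}, {"dx": 0.0, "dy": 0.0, "dz": -0.052, "rx": 0.1, "ry": -0.0, "rz": -0.2}, {"dx": -0.003, "dy": -0.002, "dz": -0.082, "rx": 0.1, "ry": -0.0, "rz": 0.8}, {"dx": -0.021, "dy": -0.012, "dz": -0.102, "rx": 0.1, "ry": -0.0, "rz": 2.8}]
```

Request:
step_arm --targets '[{"dx": 0, "dy": 0, "dz": -0.007, "rx": 0, "ry": 0, "rz": 0}, {"dx": 0, "dy": 0, "dz": -0.027, "rx": 0, "ry": 0, "rz": 0}, {"dx": 0, "dy": 0, "dz": -0.052, "rx": 0, "ry": 0, "rz": 0}, {"dx": -0.003, "dy": -0.002, "dz": -0.08, "rx": 0, "ry": 0, "rz": 1}, {"dx": -0.021, "dy": -0.012, "dz": -0.102, "rx": 0, "ry": 0, "rz": 3}]'

```text
time: 6.12
position: [0.5061, 0.1254, 0.1517]
tool_rot: [0.463, 0.886, 0.001, 0.0]
ft_force: [-0.3, -0.2, -0.9]
grip_width: 0.0386
```

```bash
python3 mv.py "(.51,.085,.16,31),(.515,.04,.16,24),(.52,-.01,.16,17),(.525,-.06,.16,10),(.53,-.11,.15,4)"; python3 - <<'E'
from rig import viewer
from h import *
c=viewer.camera("side"); cv2.imwrite("pics/s5.png",cv2.resize(c["img"][120:260,180:360],None,fx=4,fy=4))
E
```

```text
t 6.12 pos [0.5061 0.1254 0.1517] yaw 34.8 F [-0.3 -0.2 -0.9] w 0.0386
[{"dx": -0.035, "dy": -0.02, "dz": -0.008, "rx": 0.1, "ry": 0.0, "rz": 3.8}, {"dx": -0.075, "dy": -0.041, "dz": -0.008, "rx": 0.1, "ry": -0.0, "rz": 10.8}, {"dx": -0.119, "dy": -0.066, "dz": -0.008, "rx": 0.1, "ry": -0.0, "rz": 17.8}, {"dx": -0.163, "dy": -0.09, "dz": -0.008, "rx": 0.1, "ry": -0.0, "rz": 24.8}, {"dx": -0.207, "dy": -0.115, "dz": 0.002, "rx": 0.1, "ry": -0.0, "rz": 30.8}]
```

View pics/s5.png

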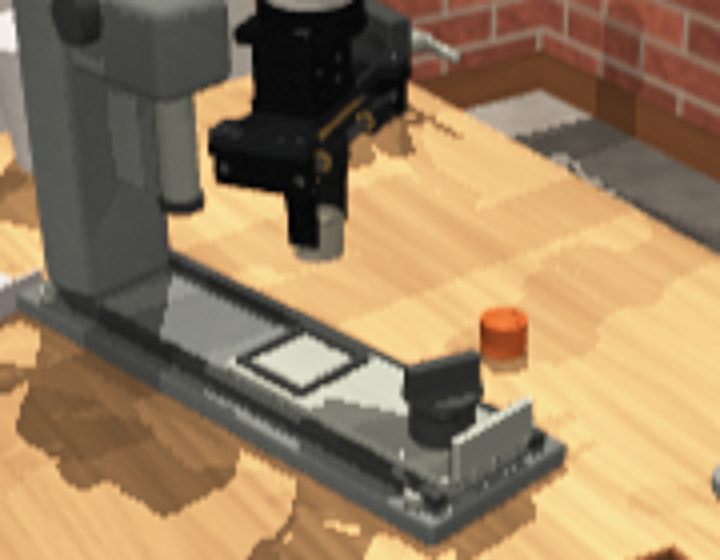

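Request:
step_arm --targets '[{"dx": -0.035, "dy": -0.02, "dz": -0.008, "rx": 0, "ry": 0, "rz": 4}, {"dx": -0.075, "dy": -0.041, "dz": -0.008, "rx": 0, "ry": 0, "rz": 11}, {"dx": -0.119, "dy": -0.066, "dz": -0.008, "rx": 0, "ry": 0, "rz": 18}, {"dx": -0.163, "dy": -0.09, "dz": -0.008, "rx": 0, "ry": 0, "rz": 25}, {"dx": -0.207, "dy": -0.115, "dz": 0.002, "rx": 0, "ry": 0, "rz": 31}]'

```text
time: 6.8
position: [0.5325, -0.1141, 0.1528]
tool_rot: [0.685, 0.728, 0.003, 0.004]
ft_force: [1.5, -0.6, -0.7]
grip_width: 0.0383
```

```bash
python3 mv.py "(.533,-.155,.13,0),(.535,-.195,.11,-3),(.535,-.22,.08,-4),(.535,-.229,.055,-4),(.535,-.229,.035,-4)"
```

```text
t 6.8 pos [ 0.5325 -0.1141  0.1528] yaw 3.5 F [ 1.5 -0.6 -0.7] w 0.0383
[{"dx": -0.041, "dy": -0.002, "dz": 0.023, "rx": 0.5, "ry": 0.1, "rz": 3.5}, {"dx": -0.081, "dy": -0.003, "dz": 0.043, "rx": 0.5, "ry": 0.1, "rz": 6.5}, {"dx": -0.106, "dy": -0.005, "dz": 0.073, "rx": 0.5, "ry": 0.1, "rz": 7.5}, {"dx": -0.115, "dy": -0.005, "dz": 0.098, "rx": 0.5, "ry": 0.1, "rz": 7.5}, {"dx": -0.115, "dy": -0.005, "dz": 0.118, "rx": 0.5, "ry": 0.1, "rz": 7.5}]
```

Request:
step_arm --targets '[{"dx": -0.041, "dy": -0.002, "dz": 0.023, "rx": 0.5, "ry": 0, "rz": 3.5}, {"dx": -0.081, "dy": -0.003, "dz": 0.043, "rx": 0.5, "ry": 0, "rz": 6.5}, {"dx": -0.106, "dy": -0.004, "dz": 0.073, "rx": 0.5, "ry": 0, "rz": 7.5}, {"dx": -0.115, "dy": -0.004, "dz": 0.098, "rx": 0.5, "ry": 0, "rz": 7.5}, {"dx": -0.115, "dy": -0.004, "dz": 0.118, "rx": 0.5, "ry": 0, "rz": 7.5}]'

```text
time: 7.42
position: [0.5362, -0.23, 0.0334]
tool_rot: [0.732, 0.681, -0.0, 0.0]
ft_force: [0.4, 0.1, -0.2]
grip_width: 0.0389
```

```bash
python3 mv.py "(.535,-.229,.0185,-4),"; python3 - <<'E'
from rig import viewer
from h import *
c=viewer.camera("side"); cv2.imwrite("pics/s6.png",cv2.resize(c["img"][180:340,260:440],None,fx=4,fy=3.7))
E
```

```text
t 7.42 pos [ 0.5362 -0.23    0.0334] yaw -4.1 F [ 0.4  0.1 -0.2] w 0.0389
[{"dx": 0.001, "dy": -0.001, "dz": 0.015, "rx": -0.0, "ry": 0.0, "rz": -0.1}]
```

View pics/s6.png

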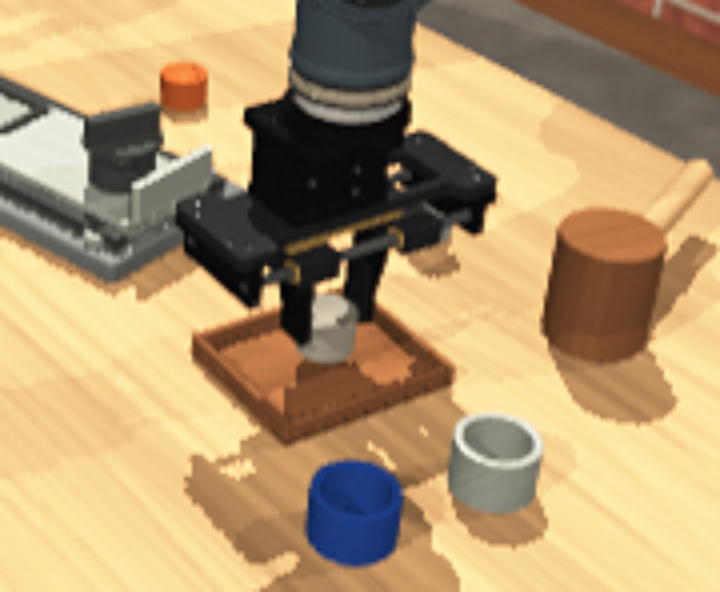

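Request:
step_arm --targets '[{"dx": 0, "dy": 0, "dz": 0.005, "rx": 0, "ry": 0, "rz": 0}, {"dx": 0, "dy": 0, "dz": 0.01, "rx": 0, "ry": 0, "rz": 0}, {"dx": 0, "dy": 0, "dz": 0.013, "rx": 0, "ry": 0, "rz": 0}, {"dx": 0, "dy": 0, "dz": 0.0148, "rx": 0, "ry": 0, "rz": 0}, {"dx": 0, "dy": 0, "dz": 0.0148, "rx": 0, "ry": 0, "rz": 0}]'

```text
time: 8.1
position: [0.5349, -0.2284, 0.0182]
tool_rot: [0.732, 0.682, -0.001, -0.002]
ft_force: [-1.6, 0.5, 6.8]
grip_width: 0.0386
```

Request:
step_arm --targets '[{"dx": 0, "dy": 0, "dz": 0, "rx": 0, "ry": 0, "rz": 0}, {"dx": 0, "dy": 0, "dz": 0, "rx": 0, "ry": 0, "rz": 0}, {"dx": 0, "dy": 0, "dz": 0, "rx": 0, "ry": 0, "rz": 0}, {"dx": 0, "dy": 0, "dz": 0, "rx": 0, "ry": 0, "rz": 0}, {"dx": 0, "dy": 0, "dz": 0, "rx": 0, "ry": 0, "rz": 0}]' --gripper 0.65

```text
time: 8.72
position: [0.5348, -0.2284, 0.018]
tool_rot: [0.732, 0.682, -0.001, -0.002]
ft_force: [0.5, -0.1, -0.1]
grip_width: 0.0566
```

```bash
python3 mv.py "(.535,-.229,.03,-4),(.535,-.229,.05,-4),(.535,-.235,.08,-1),(.535,-.26,.10,8),(.537,-.29,.11,18)"; python3 - <<'E'
from rig import viewer
from h import *
c=viewer.camera("side"); cv2.imwrite("pics/s7.png",cv2.resize(c["img"][220:340,300:420],None,fx=5,fy=5))
E
```

```text
t 8.72 pos [ 0.5348 -0.2284  0.018 ] yaw -4.0 F [ 0.5 -0.1 -0.1] w 0.0566
[{"dx": -0.001, "dy": 0.0, "dz": -0.012, "rx": -0.2, "ry": -0.1, "rz": -0.0}, {"dx": -0.001, "dy": 0.0, "dz": -0.032, "rx": -0.2, "ry": -0.1, "rz": -0.0}, {"dx": -0.006, "dy": 0.0, "dz": -0.062, "rx": -0.2, "ry": -0.1, "rz": -3.0}, {"dx": -0.031, "dy": 0.002, "dz": -0.082, "rx": -0.2, "ry": -0.1, "rz": -12.0}, {"dx": -0.061, "dy": 0.006, "dz": -0.092, "rx": -0.2, "ry": -0.1, "rz": -22.0}]
```

View pics/s7.png

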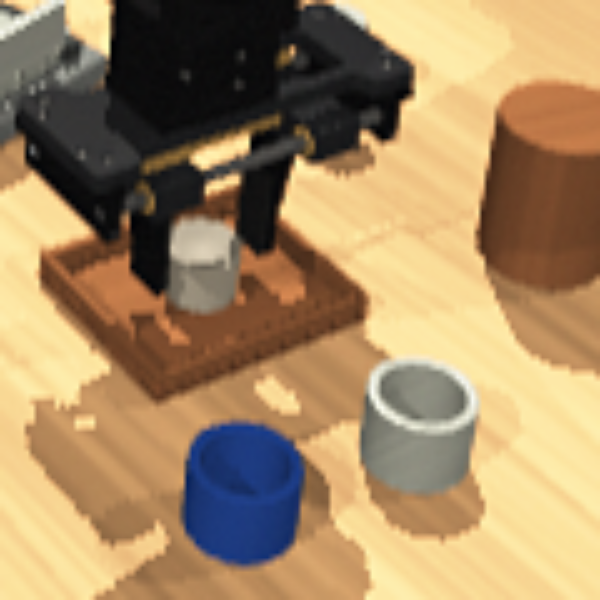

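Request:
step_arm --targets '[{"dx": 0, "dy": 0, "dz": -0.012, "rx": 0, "ry": 0, "rz": 0}, {"dx": 0, "dy": 0, "dz": -0.035, "rx": 0, "ry": 0, "rz": 0}, {"dx": -0.006, "dy": 0, "dz": -0.065, "rx": 0, "ry": 0, "rz": -6}, {"dx": -0.031, "dy": 0.002, "dz": -0.085, "rx": 0, "ry": 0, "rz": -16}, {"dx": -0.061, "dy": 0.006, "dz": -0.092, "rx": 0, "ry": 0, "rz": -26}]'

```text
time: 9.4
position: [0.5377, -0.2905, 0.1126]
tool_rot: [0.557, 0.831, -0.0, -0.0]
ft_force: [-0.8, -0.9, -0.5]
grip_width: 0.0563
```

```bash
python3 mv.py "(.538,-.31,.11,32),(.541,-.33,.11,42),(.543,-.35,.105,52),(.544,-.365,.10,62),(.544,-.37,.09,70)"; python3 - <<'E'
from rig import viewer
from h import *
c=viewer.camera("side"); W=cloud(c);X,Y,Z=np.moveaxis(W,-1,0)
m=(abs(X-.535)<.05)&(abs(Y+.228)<.045)&(Z>.022)&(Z<.045); P=W[m];print(m.sum(),P.mean(0),np.percentile(P[:,2],[5,50,95]))
cv2.imwrite("pics/s8.png",cv2.resize(c["img"][220:340,300:420],None,fx=5,fy=5))
E
```

```text
t 9.4 pos [ 0.5377 -0.2905  0.1126] yaw 22.4 F [-0.8 -0.9 -0.5] w 0.0563
[{"dx": -0.018, "dy": -0.007, "dz": 0.003, "rx": -0.1, "ry": -0.0, "rz": -9.6}, {"dx": -0.038, "dy": -0.012, "dz": 0.003, "rx": -0.1, "ry": -0.0, "rz": -19.6}, {"dx": -0.057, "dy": -0.018, "dz": 0.008, "rx": -0.1, "ry": -0.0, "rz": -29.6}, {"dx": -0.071, "dy": -0.022, "dz": 0.013, "rx": -0.1, "ry": -0.0, "rz": -39.6}, {"dx": -0.076, "dy": -0.024, "dz": 0.023, "rx": -0.1, "ry": -0.0, "rz": -47.6}]
174 [ 0.53339183 -0.23171668  0.03027745] [0.02383101 0.03061959 0.0350881 ]
```

View pics/s8.png

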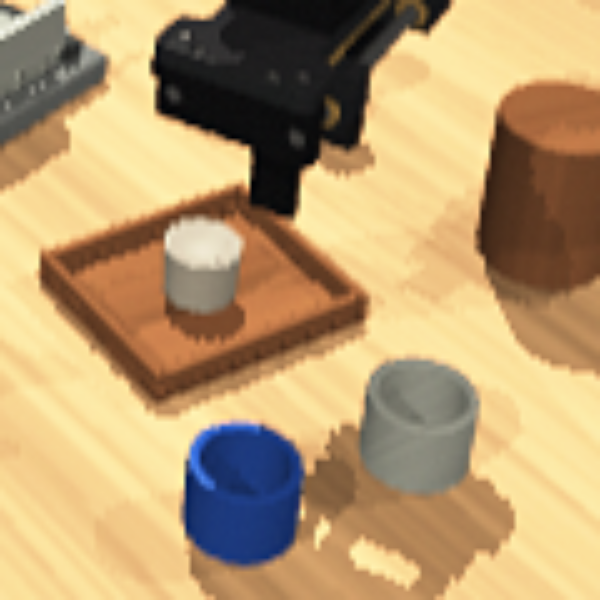

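The cupel stands upright on the tray floor, seen at zoomed (203,265). Next I go to the mould.

Request:
step_arm --targets '[{"dx": -0.018, "dy": -0.007, "dz": 0.003, "rx": 0, "ry": 0, "rz": -10}, {"dx": -0.038, "dy": -0.012, "dz": 0.003, "rx": 0, "ry": 0, "rz": -20}, {"dx": -0.057, "dy": -0.018, "dz": 0.008, "rx": 0, "ry": 0, "rz": -30}, {"dx": -0.071, "dy": -0.022, "dz": 0.013, "rx": 0, "ry": 0, "rz": -40}, {"dx": -0.076, "dy": -0.024, "dz": 0.023, "rx": 0, "ry": 0, "rz": -48}]' --gripper 0.9

```text
time: 10.07
position: [0.5464, -0.3769, 0.0917]
tool_rot: [0.168, 0.986, -0.003, 0.003]
ft_force: [0.4, 0.7, -0.1]
grip_width: 0.0778
```

```bash
python3 - <<'E'
from rig import viewer
from h import *
c=viewer.camera("wrist"); W=cloud(c);X,Y,Z=np.moveaxis(W,-1,0)
cv2.imwrite("pics/w9.png",c["img"])
m=(abs(X-.544)<.04)&(abs(Y+.37)<.04)&(Z>.03)&(Z<.046); P=W[m];print(m.sum(),P.mean(0),cv2.minEnclosingCircle((P[:,:2]*1000).astype(np.float32)))
E
python3 mv.py "(.544,-.37,.012,70),"
```

```text
1637 [ 0.54555628 -0.37242423  0.03907095] ((546.1243896484375, -372.6305847167969), 25.973674774169922)
t 10.12 pos [ 0.5455 -0.3765  0.0899] yaw 70.8 F [-0.7 -0.6 -2.1] w 0.0784
[{"dx": 0.004, "dy": 0.006, "dz": 0.078, "rx": -0.3, "ry": 0.2, "rz": 0.8}]
```

View pics/w9.png

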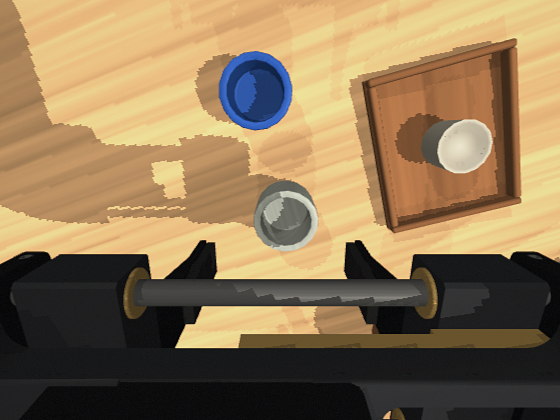

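Request:
step_arm --targets '[{"dx": 0.002, "dy": 0.005, "dz": 0.01, "rx": -0.2, "ry": 0, "rz": 0}, {"dx": 0.002, "dy": 0.005, "dz": 0.03, "rx": -0.2, "ry": 0, "rz": 0}, {"dx": 0.002, "dy": 0.005, "dz": 0.055, "rx": -0.2, "ry": 0, "rz": 0}, {"dx": 0.002, "dy": 0.005, "dz": 0.07, "rx": -0.2, "ry": 0, "rz": 0}, {"dx": 0.002, "dy": 0.005, "dz": 0.077, "rx": -0.2, "ry": 0, "rz": 0}]'

```text
time: 10.75
position: [0.5449, -0.3708, 0.0113]
tool_rot: [0.167, 0.986, -0.0, 0.001]
ft_force: [-0.5, 0.1, 0.7]
grip_width: 0.0781
```

Request:
step_arm --targets '[{"dx": 0, "dy": 0, "dz": 0, "rx": 0, "ry": 0, "rz": 0}, {"dx": 0, "dy": 0, "dz": 0, "rx": 0, "ry": 0, "rz": 0}, {"dx": 0, "dy": 0, "dz": 0, "rx": 0, "ry": 0, "rz": 0}, {"dx": 0, "dy": 0, "dz": 0, "rx": 0, "ry": 0, "rz": 0}, {"dx": 0, "dy": 0, "dz": 0, "rx": 0, "ry": 0, "rz": 0}]' --gripper 0.45 --force 30

```text
time: 11.38
position: [0.5453, -0.3715, 0.0121]
tool_rot: [0.167, 0.986, -0.001, 0.002]
ft_force: [0.2, -0.3, 3.1]
grip_width: 0.0506
```

```bash
python3 mv.py "(.5455,-.371,.025,70),(.545,-.371,.055,70),(.545,-.371,.09,70),(.545,-.365,.12,66),(.543,-.34,.145,60)"
```

```text
t 11.38 pos [ 0.5453 -0.3715  0.0121] yaw 70.8 F [ 0.2 -0.3  3.1] w 0.0506
[{"dx": -0.0, "dy": 0.001, "dz": -0.013, "rx": -0.1, "ry": 0.2, "rz": 0.8}, {"dx": 0.0, "dy": 0.0, "dz": -0.043, "rx": -0.1, "ry": 0.2, "rz": 0.8}, {"dx": 0.0, "dy": 0.0, "dz": -0.078, "rx": -0.1, "ry": 0.2, "rz": 0.8}, {"dx": 0.002, "dy": 0.006, "dz": -0.108, "rx": -0.1, "ry": 0.2, "rz": 4.8}, {"dx": 0.012, "dy": 0.029, "dz": -0.133, "rx": -0.1, "ry": 0.2, "rz": 10.8}]
```

Request:
step_arm --targets '[{"dx": 0, "dy": 0, "dz": -0.013, "rx": 0, "ry": 0, "rz": 0}, {"dx": 0, "dy": 0, "dz": -0.043, "rx": 0, "ry": 0, "rz": 0}, {"dx": 0, "dy": 0, "dz": -0.078, "rx": 0, "ry": 0, "rz": 1}, {"dx": 0.002, "dy": 0.006, "dz": -0.108, "rx": 0, "ry": 0, "rz": 5}, {"dx": 0.012, "dy": 0.029, "dz": -0.133, "rx": 0, "ry": 0, "rz": 11}]'

```text
time: 12.0
position: [0.5432, -0.3407, 0.1464]
tool_rot: [0.263, 0.965, -0.001, 0.002]
ft_force: [1.0, 0.3, -4.4]
grip_width: 0.0506
```

```bash
python3 mv.py "(.54,-.30,.155,54),(.538,-.26,.16,48),(.535,-.21,.16,44),(.532,-.16,.16,41),(.53,-.11,.16,38)"; python3 - <<'E'
from rig import viewer
from h import *
c=viewer.camera("side"); cv2.imwrite("pics/s10.png",c["img"])
E
```

```text
t 12.0 pos [ 0.5432 -0.3407  0.1464] yaw 59.5 F [ 1.   0.3 -4.4] w 0.0506
[{"dx": 0.023, "dy": 0.033, "dz": -0.009, "rx": -0.1, "ry": 0.3, "rz": 5.5}, {"dx": 0.045, "dy": 0.067, "dz": -0.014, "rx": -0.0, "ry": 0.3, "rz": 11.5}, {"dx": 0.073, "dy": 0.108, "dz": -0.014, "rx": -0.0, "ry": 0.3, "rz": 15.5}, {"dx": 0.101, "dy": 0.15, "dz": -0.014, "rx": -0.0, "ry": 0.3, "rz": 18.5}, {"dx": 0.128, "dy": 0.192, "dz": -0.015, "rx": -0.0, "ry": 0.3, "rz": 21.5}]
```

View pics/s10.png

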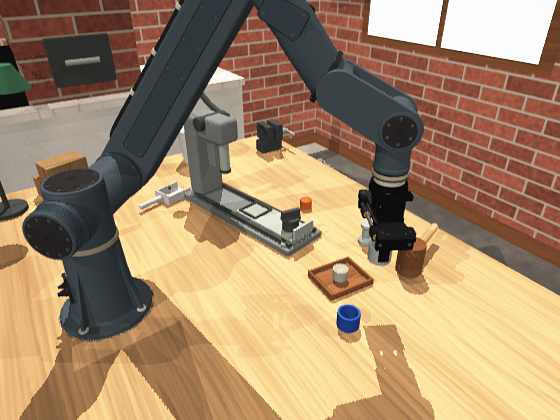

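Request:
step_arm --targets '[{"dx": 0.023, "dy": 0.033, "dz": -0.009, "rx": 0, "ry": 0.3, "rz": 5.5}, {"dx": 0.045, "dy": 0.067, "dz": -0.015, "rx": 0, "ry": 0.3, "rz": 11.5}, {"dx": 0.073, "dy": 0.108, "dz": -0.015, "rx": 0, "ry": 0.3, "rz": 15.5}, {"dx": 0.101, "dy": 0.15, "dz": -0.015, "rx": 0, "ry": 0.3, "rz": 18.5}, {"dx": 0.128, "dy": 0.192, "dz": -0.015, "rx": 0, "ry": 0.3, "rz": 21.5}]'

```text
time: 12.68
position: [0.5296, -0.1037, 0.1641]
tool_rot: [0.439, 0.898, 0.001, -0.001]
ft_force: [0.3, 0.2, -4.2]
grip_width: 0.0504
```

```bash
python3 mv.py "(.527,-.06,.16,38),(.524,-.01,.16,38),(.518,.04,.16,38),(.51,.085,.155,38),(.502,.12,.145,38)"
```

```text
t 12.68 pos [ 0.5296 -0.1037  0.1641] yaw 37.9 F [ 0.3  0.2 -4.2] w 0.0504
[{"dx": 0.036, "dy": 0.025, "dz": 0.004, "rx": 0.1, "ry": -0.2, "rz": -0.1}, {"dx": 0.077, "dy": 0.053, "dz": 0.004, "rx": 0.1, "ry": -0.2, "rz": -0.1}, {"dx": 0.12, "dy": 0.079, "dz": 0.005, "rx": 0.1, "ry": -0.2, "rz": -0.1}, {"dx": 0.161, "dy": 0.1, "dz": 0.01, "rx": 0.1, "ry": -0.2, "rz": -0.1}, {"dx": 0.194, "dy": 0.115, "dz": 0.02, "rx": 0.1, "ry": -0.2, "rz": -0.1}]
```

Request:
step_arm --targets '[{"dx": 0.036, "dy": 0.025, "dz": 0.002, "rx": 0, "ry": 0, "rz": 0}, {"dx": 0.077, "dy": 0.053, "dz": 0.002, "rx": 0, "ry": 0, "rz": 0}, {"dx": 0.12, "dy": 0.079, "dz": 0.004, "rx": 0, "ry": 0, "rz": 0}, {"dx": 0.161, "dy": 0.1, "dz": 0.01, "rx": 0, "ry": 0, "rz": 0}, {"dx": 0.194, "dy": 0.115, "dz": 0.02, "rx": 0, "ry": 0, "rz": 0}]'

```text
time: 13.3
position: [0.5003, 0.1222, 0.1451]
tool_rot: [0.439, 0.899, 0.002, -0.001]
ft_force: [0.1, 0.1, -4.0]
grip_width: 0.0506
```

```bash
python3 mv.py "(.4982,.14,.13,38),(.4982,.1458,.11,38),(.4982,.1458,.09,38),(.4982,.1458,.07,38),(.4982,.1458,.06,38)"
```

```text
t 13.3 pos [0.5003 0.1222 0.1451] yaw 37.9 F [ 0.1  0.1 -4. ] w 0.0506
[{"dx": 0.015, "dy": 0.009, "dz": 0.015, "rx": 0.1, "ry": -0.2, "rz": -0.1}, {"dx": 0.02, "dy": 0.013, "dz": 0.035, "rx": 0.1, "ry": -0.2, "rz": -0.1}, {"dx": 0.02, "dy": 0.013, "dz": 0.055, "rx": 0.1, "ry": -0.2, "rz": -0.1}, {"dx": 0.02, "dy": 0.013, "dz": 0.075, "rx": 0.1, "ry": -0.2, "rz": -0.1}, {"dx": 0.02, "dy": 0.013, "dz": 0.085, "rx": 0.1, "ry": -0.2, "rz": -0.1}]
```

Request:
step_arm --targets '[{"dx": 0.015, "dy": 0.009, "dz": 0.015, "rx": 0, "ry": -0.2, "rz": 0}, {"dx": 0.02, "dy": 0.013, "dz": 0.035, "rx": 0, "ry": -0.2, "rz": 0}, {"dx": 0.02, "dy": 0.013, "dz": 0.055, "rx": 0, "ry": -0.2, "rz": 0}, {"dx": 0.02, "dy": 0.013, "dz": 0.075, "rx": 0, "ry": -0.2, "rz": 0}, {"dx": 0.02, "dy": 0.013, "dz": 0.085, "rx": 0, "ry": -0.2, "rz": 0}]'

```text
time: 13.92
position: [0.4971, 0.1464, 0.0593]
tool_rot: [0.439, 0.899, 0.0, -0.001]
ft_force: [0.5, -0.2, -4.1]
grip_width: 0.0505
```

```bash
python3 mv.py "(.4982,.1458,.0485,38),"; python3 - <<'E'
from rig import viewer
from h import *
c=viewer.camera("side"); cv2.imwrite("pics/s11.png",cv2.resize(c["img"][150:260,180:340],None,fx=5,fy=5))
cv2.imwrite("pics/w11.png",viewer.camera("wrist")["img"])
E
```

```text
t 13.93 pos [0.4971 0.1464 0.0593] yaw 38.0 F [ 0.5 -0.2 -4.1] w 0.0505
[{"dx": -0.001, "dy": 0.001, "dz": 0.011, "rx": -0.0, "ry": -0.1, "rz": -0.0}]
```

View pics/s11.png

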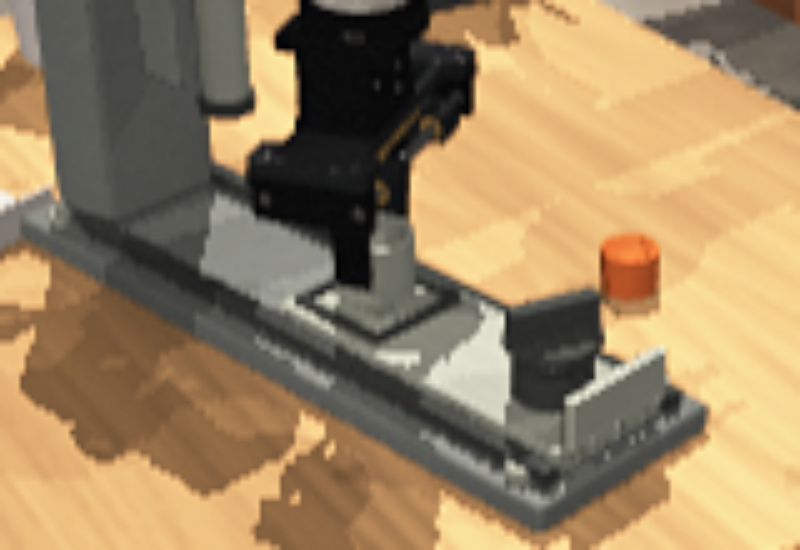

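View pics/w11.png

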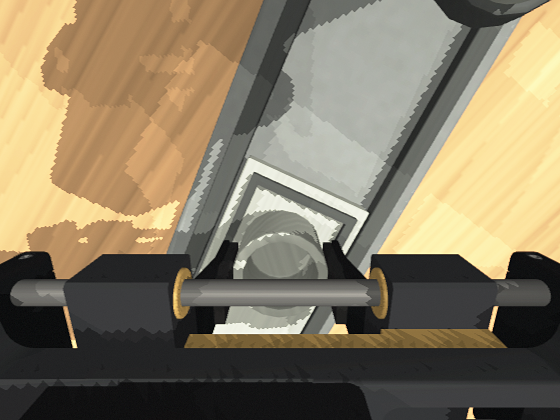

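Request:
step_arm --targets '[{"dx": 0, "dy": 0.001, "dz": 0.004, "rx": 0, "ry": 0, "rz": 0}, {"dx": 0, "dy": 0.001, "dz": 0.008, "rx": 0, "ry": 0, "rz": 0}, {"dx": 0, "dy": 0.001, "dz": 0.01, "rx": 0, "ry": 0, "rz": 0}, {"dx": 0, "dy": 0.001, "dz": 0.011, "rx": 0, "ry": 0, "rz": 0}, {"dx": 0, "dy": 0.001, "dz": 0.011, "rx": 0, "ry": 0, "rz": 0}]'

```text
time: 14.65
position: [0.498, 0.1468, 0.0484]
tool_rot: [0.439, 0.899, 0.0, -0.001]
ft_force: [0.1, 0.0, -3.3]
grip_width: 0.0507
```

Request:
step_arm --targets '[{"dx": 0, "dy": 0, "dz": 0, "rx": 0, "ry": 0, "rz": 0}, {"dx": 0, "dy": 0, "dz": 0, "rx": 0, "ry": 0, "rz": 0}, {"dx": 0, "dy": 0, "dz": 0, "rx": 0, "ry": 0, "rz": 0}, {"dx": 0, "dy": 0, "dz": 0, "rx": 0, "ry": 0, "rz": 0}, {"dx": 0, "dy": 0, "dz": 0, "rx": 0, "ry": 0, "rz": 0}]' --gripper 0.8

```text
time: 15.28
position: [0.498, 0.1469, 0.0484]
tool_rot: [0.439, 0.899, 0.0, -0.001]
ft_force: [0.1, -0.7, 0.4]
grip_width: 0.0694
```

```bash
python3 mv.py "(.498,.146,.06,38),(.498,.146,.08,38),(.498,.146,.11,38),(.50,.135,.14,38),(.503,.115,.16,38)"; python3 - <<'E'
from rig import viewer
from h import *
cv2.imwrite("pics/w12.png",viewer.camera("wrist")["img"])
E
```

```text
t 15.28 pos [0.498  0.1469 0.0484] yaw 37.9 F [ 0.1 -0.7  0.4] w 0.0694
[{"dx": -0.001, "dy": -0.001, "dz": -0.012, "rx": -0.0, "ry": -0.1, "rz": -0.1}, {"dx": -0.001, "dy": -0.001, "dz": -0.032, "rx": -0.0, "ry": -0.1, "rz": -0.1}, {"dx": -0.001, "dy": -0.001, "dz": -0.062, "rx": -0.0, "ry": -0.1, "rz": -0.1}, {"dx": -0.01, "dy": -0.006, "dz": -0.092, "rx": -0.0, "ry": -0.1, "rz": -0.1}, {"dx": -0.028, "dy": -0.016, "dz": -0.112, "rx": -0.0, "ry": -0.1, "rz": -0.1}]
```

View pics/w12.png

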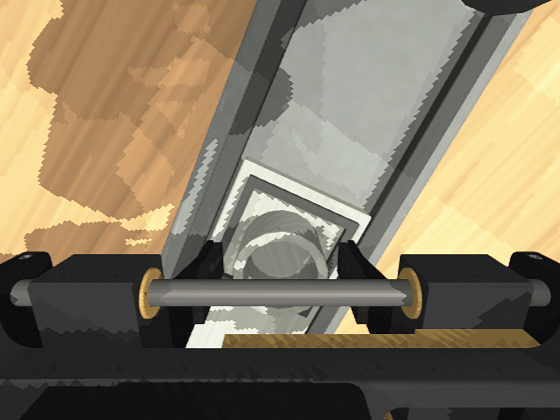

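Request:
step_arm --targets '[{"dx": -0.001, "dy": -0.001, "dz": -0.012, "rx": 0, "ry": 0, "rz": 0}, {"dx": -0.001, "dy": -0.001, "dz": -0.032, "rx": 0, "ry": 0, "rz": 0}, {"dx": -0.001, "dy": -0.001, "dz": -0.062, "rx": 0, "ry": 0, "rz": 0}, {"dx": -0.01, "dy": -0.006, "dz": -0.092, "rx": 0, "ry": 0, "rz": 2}, {"dx": -0.028, "dy": -0.016, "dz": -0.112, "rx": 0, "ry": 0, "rz": 6}]'

```text
time: 15.95
position: [0.5032, 0.1149, 0.1626]
tool_rot: [0.486, 0.874, 0.001, 0.0]
ft_force: [-0.3, 0.5, -0.3]
grip_width: 0.0694
```

```bash
python3 mv.py "(.51,.075,.16,26),(.52,.03,.16,20),(.53,-.015,.16,14),(.54,-.055,.155,13),(.551,-.083,.14,13)"; python3 - <<'E'
from rig import viewer
from h import *
c=viewer.camera("side"); cv2.imwrite("pics/s13.png",cv2.resize(c["img"][150:260,180:340],None,fx=5,fy=5))
E
```

```text
t 15.95 pos [0.5032 0.1149 0.1626] yaw 31.9 F [-0.3  0.5 -0.3] w 0.0694
[{"dx": -0.037, "dy": -0.015, "dz": 0.003, "rx": 0.1, "ry": -0.0, "rz": 5.9}, {"dx": -0.081, "dy": -0.031, "dz": 0.003, "rx": 0.1, "ry": -0.0, "rz": 11.9}, {"dx": -0.124, "dy": -0.046, "dz": 0.003, "rx": 0.1, "ry": -0.0, "rz": 17.9}, {"dx": -0.164, "dy": -0.059, "dz": 0.007, "rx": 0.1, "ry": -0.0, "rz": 18.9}, {"dx": -0.193, "dy": -0.064, "dz": 0.022, "rx": 0.1, "ry": -0.0, "rz": 18.9}]
```

View pics/s13.png

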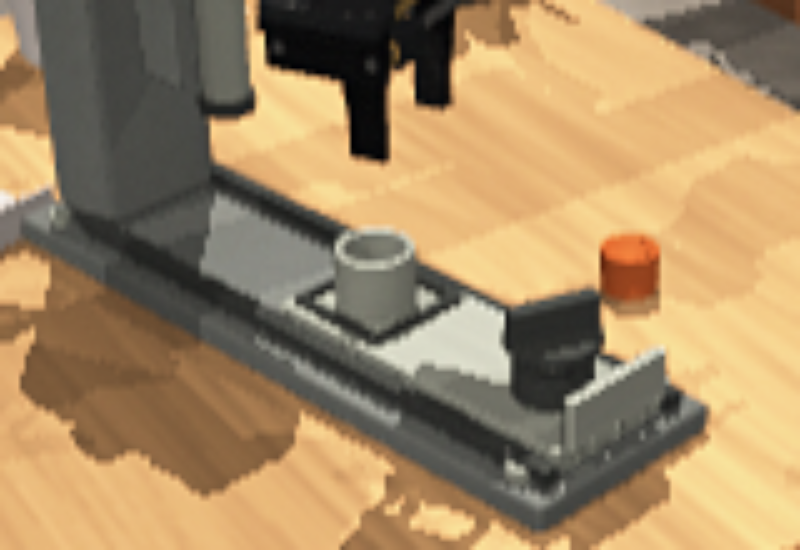

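The mould stands upright inside the pocket, at zoomed (375,285). I move to the push side with the gripper closing.

Request:
step_arm --targets '[{"dx": -0.037, "dy": -0.015, "dz": 0.003, "rx": 0, "ry": 0, "rz": 6}, {"dx": -0.081, "dy": -0.031, "dz": 0.003, "rx": 0, "ry": 0, "rz": 12}, {"dx": -0.124, "dy": -0.046, "dz": 0.003, "rx": 0, "ry": 0, "rz": 18}, {"dx": -0.164, "dy": -0.059, "dz": 0.007, "rx": 0, "ry": 0, "rz": 19}, {"dx": -0.193, "dy": -0.064, "dz": 0.022, "rx": 0, "ry": 0, "rz": 19}]' --gripper 0.0

```text
time: 16.62
position: [0.5536, -0.0871, 0.1436]
tool_rot: [0.625, 0.781, 0.002, 0.004]
ft_force: [0.2, 1.3, -0.4]
grip_width: 0.0274
```

```bash
python3 mv.py "(.5525,-.0885,.12,13.05),(.5525,-.0885,.095,13.05),(.5525,-.0885,.07,13.05),(.5525,-.0885,.055,13.05),(.5525,-.0885,.05,13.05)"
```

```text
t 16.62 pos [ 0.5536 -0.0871  0.1436] yaw 12.7 F [ 0.2  1.3 -0.4] w 0.0274
[{"dx": -0.001, "dy": -0.002, "dz": 0.024, "rx": 0.5, "ry": 0.2, "rz": -0.4}, {"dx": -0.001, "dy": -0.002, "dz": 0.049, "rx": 0.5, "ry": 0.2, "rz": -0.4}, {"dx": -0.001, "dy": -0.002, "dz": 0.074, "rx": 0.5, "ry": 0.2, "rz": -0.4}, {"dx": -0.001, "dy": -0.002, "dz": 0.089, "rx": 0.5, "ry": 0.2, "rz": -0.4}, {"dx": -0.001, "dy": -0.002, "dz": 0.094, "rx": 0.5, "ry": 0.2, "rz": -0.4}]
```

Request:
step_arm --targets '[{"dx": -0.001, "dy": -0.002, "dz": 0.024, "rx": 0.5, "ry": 0.2, "rz": -0.4}, {"dx": -0.001, "dy": -0.002, "dz": 0.049, "rx": 0.5, "ry": 0.2, "rz": -0.4}, {"dx": -0.001, "dy": -0.002, "dz": 0.074, "rx": 0.5, "ry": 0.2, "rz": -0.4}, {"dx": -0.001, "dy": -0.002, "dz": 0.089, "rx": 0.5, "ry": 0.2, "rz": -0.4}, {"dx": -0.001, "dy": -0.002, "dz": 0.094, "rx": 0.5, "ry": 0.2, "rz": -0.4}]'

```text
time: 17.25
position: [0.5522, -0.0883, 0.0489]
tool_rot: [0.622, 0.783, -0.0, -0.001]
ft_force: [-1.2, -0.2, 0.1]
grip_width: 0.0006
```

```bash
python3 mv.py "(.5525,-.0885,.05,13.05),"; python3 - <<'E'
from rig import viewer
from h import *
c=viewer.camera("side"); cv2.imwrite("pics/s14.png",cv2.resize(c["img"][150:260,220:380],None,fx=5,fy=5))
E
```

```text
t 17.25 pos [ 0.5522 -0.0883  0.0489] yaw 13.1 F [-1.2 -0.2  0.1] w 0.0006
[{"dx": -0.0, "dy": 0.0, "dz": -0.001, "rx": -0.1, "ry": -0.1, "rz": 0.1}]
```

View pics/s14.png

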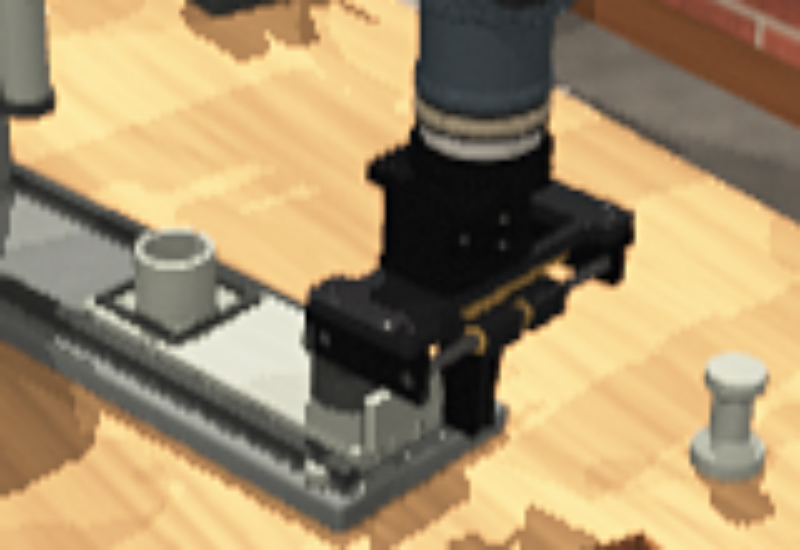

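Request:
step_arm --targets '[{"dx": 0.01, "dy": 0, "dz": -0.001, "rx": 0, "ry": 0, "rz": 0}, {"dx": 0.02, "dy": 0, "dz": -0.001, "rx": 0, "ry": 0, "rz": 0}, {"dx": 0.028, "dy": 0, "dz": -0.001, "rx": 0, "ry": 0, "rz": 0}, {"dx": 0.036, "dy": 0, "dz": -0.001, "rx": 0, "ry": 0, "rz": 0}, {"dx": 0.046, "dy": 0, "dz": -0.001, "rx": 0, "ry": 0, "rz": 0}]'

```text
time: 17.92
position: [0.5424, -0.0437, 0.0504]
tool_rot: [0.622, 0.783, -0.0, -0.0]
ft_force: [0.0, -4.0, 2.6]
grip_width: 0.0006
```

```bash
cat > p.py <<'E'
from rig import telemetry
import numpy as np
o=telemetry.get_obs(); d=o["position"][:2]-[.532,0]
print("along",round(d@[-.2258,.9742],4),"across",round(d@[.9742,.2258],4),"z",o["position"][2].round(4),"F along",round(o["ft_force"][:2]@[-.2258,.9742],2),o["ft_force"].round(1))
E
python3 p.py; python3 - <<'E'
from rig import viewer
from h import *
c=viewer.camera("side"); cv2.imwrite("pics/s15.png",cv2.resize(c["img"][150:260,220:380],None,fx=5,fy=5))
E
```

```text
along -0.0449 across 0.0003 z 0.0504 F along -3.95 [ 0.  -4.   2.6]
```

View pics/s15.png

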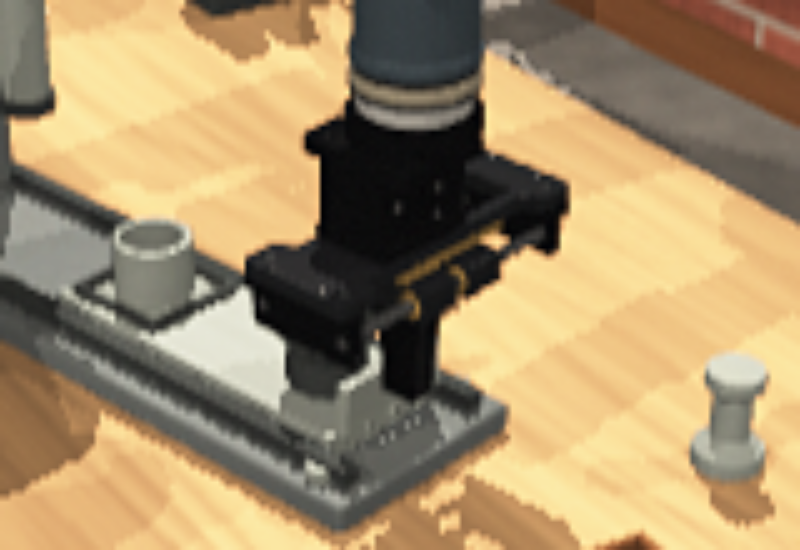

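Request:
step_arm --targets '[{"dx": 0.012, "dy": 0, "dz": 0, "rx": 0, "ry": 0, "rz": 0}, {"dx": 0.025, "dy": 0, "dz": 0, "rx": 0, "ry": 0, "rz": 0}, {"dx": 0.038, "dy": 0, "dz": 0, "rx": 0, "ry": 0, "rz": 0}, {"dx": 0.051, "dy": 0, "dz": 0, "rx": 0, "ry": 0, "rz": 0}, {"dx": 0.063, "dy": 0, "dz": 0, "rx": 0, "ry": 0, "rz": 0}]'

```text
time: 18.6
position: [0.5272, 0.0204, 0.0502]
tool_rot: [0.622, 0.783, 0.0, -0.001]
ft_force: [3.0, -2.8, -3.6]
grip_width: 0.0002
```

```bash
python3 p.py; python3 mv.py "(.5156,.07,.05,13.05),"
```

```text
along 0.021 across -0.0001 z 0.0502 F along -3.36 [ 3.  -2.8 -3.6]
t 18.6 pos [0.5272 0.0204 0.0502] yaw 13.1 F [ 3.  -2.8 -3.6] w 0.0002
[{"dx": 0.051, "dy": -0.0, "dz": 0.0, "rx": -0.1, "ry": -0.1, "rz": 0.1}]
```

Request:
step_arm --targets '[{"dx": 0.013, "dy": 0, "dz": 0, "rx": 0, "ry": 0, "rz": 0}, {"dx": 0.025, "dy": 0, "dz": 0, "rx": 0, "ry": 0, "rz": 0}, {"dx": 0.036, "dy": 0, "dz": 0, "rx": 0, "ry": 0, "rz": 0}, {"dx": 0.045, "dy": 0, "dz": 0, "rx": 0, "ry": 0, "rz": 0}, {"dx": 0.05, "dy": 0, "dz": 0, "rx": 0, "ry": 0, "rz": 0}]'

```text
time: 19.23
position: [0.5155, 0.0698, 0.0503]
tool_rot: [0.622, 0.783, 0.0, -0.001]
ft_force: [1.1, -3.9, -1.7]
grip_width: 0.0002
```

```bash
python3 p.py
```

```text
along 0.0718 across -0.0003 z 0.0503 F along -4.08 [ 1.1 -3.9 -1.7]
```

Expected home at about 0.0775. I creep on in small steps, watching the force.

Request:
step_arm --targets '[{"dx": 0.002, "dy": 0, "dz": 0, "rx": 0, "ry": 0, "rz": 0}, {"dx": 0.004, "dy": 0, "dz": 0, "rx": 0, "ry": 0, "rz": 0}, {"dx": 0.005, "dy": 0, "dz": 0, "rx": 0, "ry": 0, "rz": 0}, {"dx": 0.006, "dy": 0, "dz": 0, "rx": 0, "ry": 0, "rz": 0}, {"dx": 0.0065, "dy": 0, "dz": 0, "rx": 0, "ry": 0, "rz": 0}]'

```text
time: 19.85
position: [0.5148, 0.0725, 0.0504]
tool_rot: [0.62, 0.784, -0.002, 0.001]
ft_force: [1.8, -17.3, -2.1]
grip_width: 0.0001
```

```bash
python3 p.py
```

```text
along 0.0745 across -0.0003 z 0.0504 F along -17.25 [  1.8 -17.3  -2.1]
```

Request:
step_arm --targets '[{"dx": 0.004, "dy": 0, "dz": 0, "rx": 0, "ry": 0, "rz": 0}, {"dx": 0.005, "dy": 0, "dz": 0, "rx": 0, "ry": 0, "rz": 0}, {"dx": 0.006, "dy": 0, "dz": 0, "rx": 0, "ry": 0, "rz": 0}, {"dx": 0.006, "dy": 0, "dz": 0, "rx": 0, "ry": 0, "rz": 0}, {"dx": 0.006, "dy": 0, "dz": 0, "rx": 0, "ry": 0, "rz": 0}]'

```text
time: 20.48
position: [0.5149, 0.0726, 0.0505]
tool_rot: [0.619, 0.785, -0.004, 0.004]
ft_force: [1.4, -24.0, -2.9]
grip_width: 0.0004
```

```bash
python3 p.py
```

```text
along 0.0746 across -0.0002 z 0.0505 F along -23.69 [  1.4 -24.   -2.9]
```

Request:
step_arm --targets '[{"dx": -0.015, "dy": 0, "dz": 0, "rx": 0, "ry": 0, "rz": 0}, {"dx": -0.03, "dy": 0, "dz": -0.005, "rx": 0, "ry": 0, "rz": 0}, {"dx": -0.045, "dy": 0, "dz": -0.035, "rx": 0, "ry": 0, "rz": -9}, {"dx": -0.05, "dy": 0, "dz": -0.075, "rx": 0, "ry": 0, "rz": -19}, {"dx": -0.05, "dy": 0, "dz": -0.11, "rx": 0, "ry": 0, "rz": -28}]'

```text
time: 21.1
position: [0.5265, 0.0251, 0.1627]
tool_rot: [0.409, 0.913, -0.005, 0.002]
ft_force: [0.7, -0.0, -0.4]
grip_width: 0.0007
```

```bash
python3 mv.py "(.525,.035,.165,50),(.52,.055,.165,60),(.51,.08,.165,70),(.505,.10,.16,78),(.502,.12,.16,81.9)";python3 - <<'E'
from rig import viewer
from h import *
for n in ("wrist","top"):
    c=viewer.camera(n); cv2.imwrite(f"pics/{n}16.png",c["img"]); pickle.dump(c,open(n+"16.pkl","wb"))
W=cloud(pickle.load(open("wrist16.pkl","rb")));X,Y,Z=np.moveaxis(W,-1,0)
m=(abs(X-.5)<.06)&(abs(Y-.136)<.05)&(Z>.09)&(Z<.106); P=W[m];print(m.sum())
if m.sum(): print(P.mean(0),cv2.minAreaRect((P[:,:2]*1000).astype(np.float32)))
m=(abs(X-.5)<.06)&(abs(Y-.136)<.05)&(Z>.072)&(Z<.106); P=W[m];print(m.sum(),cv2.minEnclosingCircle((P[:,:2]*1000).astype(np.float32)))
E
```

```text
t 21.1 pos [0.5265 0.0251 0.1627] yaw 41.8 F [ 0.7 -0.  -0.4] w 0.0007
[{"dx": 0.008, "dy": 0.005, "dz": -0.002, "rx": -0.4, "ry": 0.4, "rz": -8.2}, {"dx": 0.027, "dy": 0.015, "dz": -0.003, "rx": -0.5, "ry": 0.4, "rz": -18.2}, {"dx": 0.052, "dy": 0.024, "dz": -0.003, "rx": -0.5, "ry": 0.4, "rz": -28.2}, {"dx": 0.07, "dy": 0.034, "dz": 0.002, "rx": -0.5, "ry": 0.3, "rz": -36.2}, {"dx": 0.087, "dy": 0.045, "dz": 0.002, "rx": -0.5, "ry": 0.3, "rz": -40.1}]
1704
[0.50101775 0.13374165 0.09878673] ((502.2708435058594, 134.54519653320312), (14.526535987854004, 57.92424392700195), 81.75782012939453)
4718 ((514.5538330078125, 124.11944580078125), 45.814598083496094)
```

View pics/wrist16.png

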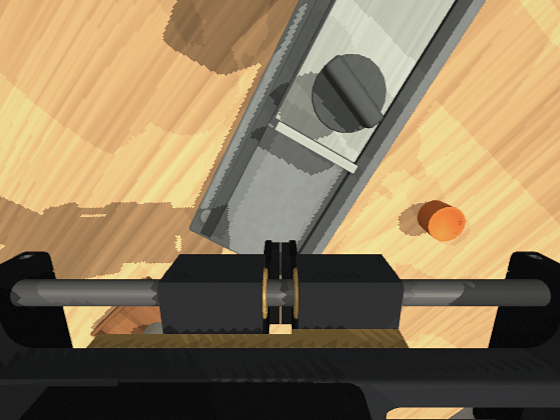

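View pics/top16.png

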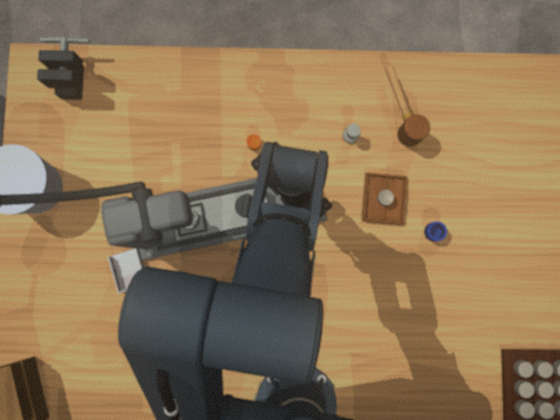

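Request:
step_arm --targets '[{"dx": 0.008, "dy": 0.005, "dz": -0.002, "rx": -0.4, "ry": 0.4, "rz": -8}, {"dx": 0.027, "dy": 0.015, "dz": -0.003, "rx": -0.5, "ry": 0.4, "rz": -18}, {"dx": 0.052, "dy": 0.024, "dz": -0.003, "rx": -0.5, "ry": 0.4, "rz": -28}, {"dx": 0.07, "dy": 0.034, "dz": 0.002, "rx": -0.5, "ry": 0.3, "rz": -36}, {"dx": 0.087, "dy": 0.045, "dz": 0.002, "rx": -0.5, "ry": 0.3, "rz": -40}]' --gripper 0.5

```text
time: 21.82
position: [0.5033, 0.1209, 0.1606]
tool_rot: [0.073, 0.997, -0.0, 0.002]
ft_force: [-0.4, -0.4, 0.6]
grip_width: 0.0402
```

```bash
python3 - <<'E'
from rig import viewer
from h import *
for n in ("wrist",):
    c=viewer.camera(n); cv2.imwrite(f"pics/{n}17.png",c["img"]); pickle.dump(c,open(n+"17.pkl","wb"))
W=cloud(pickle.load(open("wrist17.pkl","rb")));X,Y,Z=np.moveaxis(W,-1,0)
m=(abs(X-.5)<.06)&(abs(Y-.136)<.05)&(Z>.09)&(Z<.106); P=W[m];print(m.sum())
if m.sum(): print(P.mean(0),cv2.minAreaRect((P[:,:2]*1000).astype(np.float32)))
E
python3 mv.py "(.5015,.135,.15,81.85),(.5015,.135,.13,81.85),(.5015,.135,.11,81.85)"
```

```text
1133
[0.49942558 0.13492009 0.09917035] ((501.245849609375, 134.97438049316406), (13.84439754486084, 56.898433685302734), 81.84961700439453)
t 21.88 pos [0.5028 0.1229 0.1607] yaw 81.8 F [-0.8  1.   0.1] w 0.0411
[{"dx": 0.003, "dy": 0.012, "dz": 0.011, "rx": 0.0, "ry": 0.2, "rz": -0.1}, {"dx": 0.003, "dy": 0.012, "dz": 0.031, "rx": 0.0, "ry": 0.2, "rz": -0.1}, {"dx": 0.003, "dy": 0.012, "dz": 0.051, "rx": 0.0, "ry": 0.2, "rz": -0.1}]
```

View pics/wrist17.png

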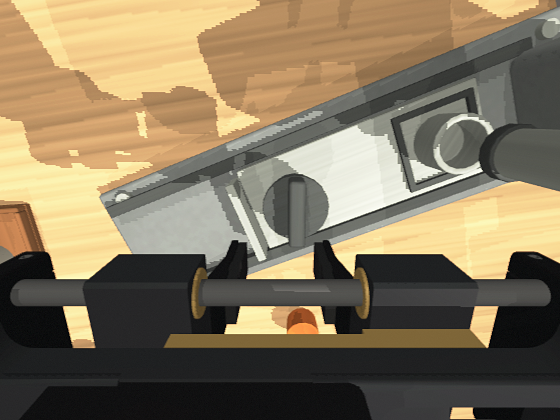

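Request:
step_arm --targets '[{"dx": 0.002, "dy": 0.008, "dz": 0.005, "rx": 0, "ry": 0.2, "rz": 0}, {"dx": 0.003, "dy": 0.012, "dz": 0.02, "rx": 0, "ry": 0.2, "rz": 0}, {"dx": 0.003, "dy": 0.012, "dz": 0.045, "rx": 0, "ry": 0.2, "rz": 0}, {"dx": 0.003, "dy": 0.012, "dz": 0.068, "rx": 0, "ry": 0.2, "rz": 0}, {"dx": 0.003, "dy": 0.012, "dz": 0.079, "rx": 0, "ry": 0.2, "rz": 0}]'

```text
time: 22.5
position: [0.5008, 0.1348, 0.0796]
tool_rot: [0.072, 0.997, 0.0, -0.001]
ft_force: [-0.2, 0.0, -0.3]
grip_width: 0.0436
```

```bash
python3 mv.py "(.5012,.135,.079,81.85),"
```

```text
t 22.5 pos [0.5008 0.1348 0.0796] yaw 81.7 F [-0.2  0.  -0.3] w 0.0436
[{"dx": -0.0, "dy": 0.0, "dz": 0.001, "rx": 0.0, "ry": -0.1, "rz": -0.2}]
```

Request:
step_arm --targets '[{"dx": 0, "dy": 0, "dz": 0.0005, "rx": 0, "ry": 0, "rz": 0}, {"dx": 0, "dy": 0, "dz": 0.0005, "rx": 0, "ry": 0, "rz": 0}, {"dx": 0, "dy": 0, "dz": 0.0005, "rx": 0, "ry": 0, "rz": 0}, {"dx": 0, "dy": 0, "dz": 0.0005, "rx": 0, "ry": 0, "rz": 0}, {"dx": 0, "dy": 0, "dz": 0.0005, "rx": 0, "ry": 0, "rz": 0}]' --gripper 0.0 --force 30

```text
time: 23.12
position: [0.5014, 0.1349, 0.0798]
tool_rot: [0.073, 0.997, 0.0, -0.0]
ft_force: [-0.2, -0.1, 3.5]
grip_width: 0.0139
```

```bash
python3 mv.py "(.5012,.135,.079,81.85),"
```

```text
t 23.12 pos [0.5014 0.1349 0.0798] yaw 81.7 F [-0.2 -0.1  3.5] w 0.0139
[{"dx": 0.0, "dy": 0.0, "dz": 0.001, "rx": 0.0, "ry": -0.1, "rz": -0.2}]
```

Request:
step_arm --targets '[{"dx": 0, "dy": 0, "dz": 0.004, "rx": 0, "ry": 0, "rz": 0}, {"dx": 0, "dy": 0, "dz": 0.008, "rx": 0, "ry": 0, "rz": 0}, {"dx": 0, "dy": 0, "dz": 0.012, "rx": 0, "ry": 0, "rz": 0}, {"dx": 0, "dy": 0, "dz": 0.014, "rx": 0, "ry": 0, "rz": 0}, {"dx": 0, "dy": 0, "dz": 0.015, "rx": 0, "ry": 0, "rz": 0}]'

```text
time: 23.75
position: [0.5015, 0.1349, 0.0656]
tool_rot: [0.072, 0.997, 0.0, -0.0]
ft_force: [-2.9, 0.3, 15.4]
grip_width: 0.0137
```

```bash
python3 mv.py "(.5012,.135,.065,81.85),"; python3 - <<'E'
from rig import viewer
from h import *
c=viewer.camera("wrist"); W=cloud(c); cv2.imwrite("pics/w18.png",c["img"])
X,Y,Z=np.moveaxis(W,-1,0); m=(abs(X-.495)<.03)&(abs(Y-.135)<.02)
h,e=np.histogram(Z[m],np.arange(.03,.12,.003)); print([(round(a,3),int(b)) for a,b in zip(e,h) if b>20])
E
```

```text
t 23.75 pos [0.5015 0.1349 0.0656] yaw 81.7 F [-2.9  0.3 15.4] w 0.0137
[{"dx": 0.0, "dy": 0.0, "dz": 0.001, "rx": 0.0, "ry": -0.0, "rz": -0.2}]
[(np.float64(0.033), 174), (np.float64(0.036), 1075), (np.float64(0.057), 41), (np.float64(0.06), 261), (np.float64(0.063), 1154), (np.float64(0.066), 33), (np.float64(0.069), 45), (np.float64(0.072), 98), (np.float64(0.075), 99), (np.float64(0.078), 102), (np.float64(0.081), 246), (np.float64(0.084), 1417), (np.float64(0.087), 125), (np.float64(0.09), 94), (np.float64(0.093), 113), (np.float64(0.096), 146), (np.float64(0.099), 115), (np.float64(0.102), 109), (np.float64(0.105), 120), (np.float64(0.108), 132), (np.float64(0.111), 111), (np.float64(0.114), 69)]
```

View pics/w18.png

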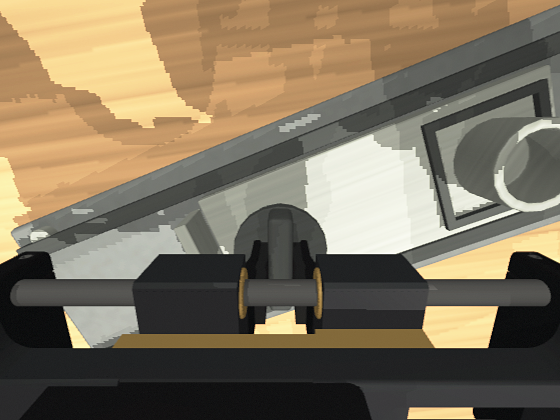

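Request:
step_arm --targets '[{"dx": 0, "dy": 0, "dz": 0.002, "rx": 0, "ry": 0, "rz": 5}, {"dx": 0, "dy": 0, "dz": 0.002, "rx": 0, "ry": 0, "rz": 13}, {"dx": 0, "dy": 0, "dz": 0.002, "rx": 0, "ry": 0, "rz": 21}, {"dx": 0, "dy": 0, "dz": 0.002, "rx": 0, "ry": 0, "rz": 29}, {"dx": 0, "dy": 0, "dz": 0.002, "rx": 0, "ry": 0, "rz": 36}]'

```text
time: 24.42
position: [0.5016, 0.1351, 0.0656]
tool_rot: [0.379, 0.925, 0.0, 0.0]
ft_force: [-3.7, 1.4, 16.9]
grip_width: 0.0137
```

```bash
python3 mv.py "(.5012,.135,.065,13.1),"; python3 -c "
from rig import telemetry;print(telemetry.get_obs()['moment'])"
```

```text
t 24.43 pos [0.5016 0.1351 0.0656] yaw 45.5 F [-3.7  1.4 16.9] w 0.0137
[{"dx": 0.0, "dy": -0.0, "dz": 0.001, "rx": 0.1, "ry": -0.0, "rz": 32.4}]
[0.02571554 0.66186146 0.03298869]
```

Request:
step_arm --targets '[{"dx": 0, "dy": 0, "dz": 0.002, "rx": 0, "ry": 0, "rz": 8}, {"dx": 0, "dy": 0, "dz": 0.002, "rx": 0, "ry": 0, "rz": 16}, {"dx": 0, "dy": 0, "dz": 0.002, "rx": 0, "ry": 0, "rz": 24}, {"dx": 0, "dy": 0, "dz": 0.002, "rx": 0, "ry": 0, "rz": 31}, {"dx": 0, "dy": 0, "dz": 0.002, "rx": 0, "ry": 0, "rz": 34}]'

```text
time: 25.05
position: [0.5017, 0.1352, 0.0656]
tool_rot: [0.633, 0.774, 0.001, 0.001]
ft_force: [-3.2, 1.2, 17.9]
grip_width: 0.0139
```

```bash
python3 mv.py "(.5012,.135,.065,13.1),"; python3 -c "
from rig import telemetry;print(telemetry.get_obs()['moment'])"
```

```text
t 25.05 pos [0.5017 0.1352 0.0656] yaw 11.4 F [-3.2  1.2 17.9] w 0.0139
[{"dx": -0.0, "dy": -0.001, "dz": 0.001, "rx": 0.1, "ry": -0.0, "rz": -1.7}]
[0.01488587 0.67866005 0.35546989]
```

Request:
step_arm --targets '[{"dx": 0, "dy": 0, "dz": 0.001, "rx": 0, "ry": 0, "rz": 1.5}, {"dx": 0, "dy": 0, "dz": -0.002, "rx": 0, "ry": 0, "rz": 1.5}, {"dx": 0, "dy": 0, "dz": -0.005, "rx": 0, "ry": 0, "rz": 1.5}, {"dx": 0, "dy": 0, "dz": -0.008, "rx": 0, "ry": 0, "rz": 1.5}, {"dx": 0, "dy": 0, "dz": -0.008, "rx": 0, "ry": 0, "rz": 0}]'

```text
time: 25.68
position: [0.5017, 0.1352, 0.0743]
tool_rot: [0.632, 0.775, 0.001, 0.001]
ft_force: [-1.4, 0.6, 6.8]
grip_width: 0.0136
```

Request:
step_arm --targets '[{"dx": 0, "dy": 0, "dz": 0, "rx": 0, "ry": 0, "rz": 0}, {"dx": 0, "dy": 0, "dz": 0, "rx": 0, "ry": 0, "rz": 0}, {"dx": 0, "dy": 0, "dz": 0, "rx": 0, "ry": 0, "rz": 0}, {"dx": 0, "dy": 0, "dz": 0, "rx": 0, "ry": 0, "rz": 0}, {"dx": 0, "dy": 0, "dz": -0.001, "rx": 0, "ry": 0, "rz": 0}]' --gripper 0.55

```text
time: 26.3
position: [0.5016, 0.1351, 0.0752]
tool_rot: [0.632, 0.775, 0.001, 0.001]
ft_force: [-0.1, -0.5, 0.2]
grip_width: 0.0467
```

```bash
python3 mv.py "(.5015,.135,.09,13.1),(.5015,.135,.12,13.1),(.5035,.125,.145,13.1),(.5090,.103,.16,13),(.5175,.068,.17,13)"; python3 - <<'E'
from rig import viewer
from h import *
c=viewer.camera("wrist"); cv2.imwrite("pics/w19.png",c["img"])
E
```

```text
t 26.3 pos [0.5016 0.1351 0.0752] yaw 11.6 F [-0.1 -0.5  0.2] w 0.0467
[{"dx": -0.0, "dy": -0.0, "dz": -0.015, "rx": 0.1, "ry": 0.0, "rz": -1.5}, {"dx": -0.0, "dy": -0.0, "dz": -0.045, "rx": 0.1, "ry": 0.0, "rz": -1.5}, {"dx": -0.01, "dy": -0.0, "dz": -0.07, "rx": 0.1, "ry": 0.0, "rz": -1.5}, {"dx": -0.033, "dy": 0.001, "dz": -0.085, "rx": 0.1, "ry": 0.0, "rz": -1.4}, {"dx": -0.069, "dy": 0.002, "dz": -0.095, "rx": 0.1, "ry": 0.0, "rz": -1.4}]
```

View pics/w19.png

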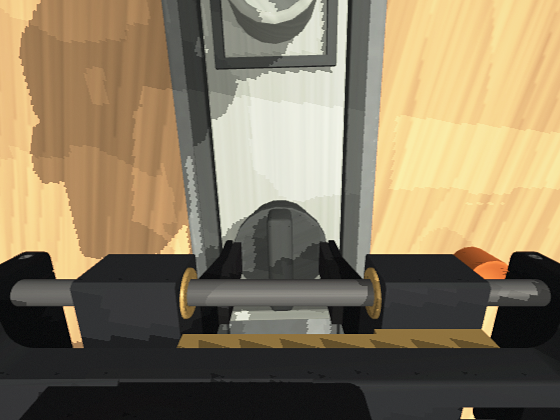

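The bar lies in line with the carriage at (280,240). I retreat, then check.

Request:
step_arm --targets '[{"dx": 0, "dy": 0, "dz": -0.012, "rx": 0, "ry": 0, "rz": 0}, {"dx": 0, "dy": 0, "dz": -0.045, "rx": 0, "ry": 0, "rz": 0}, {"dx": -0.01, "dy": 0, "dz": -0.07, "rx": 0, "ry": 0, "rz": 0}, {"dx": -0.033, "dy": 0, "dz": -0.085, "rx": 0, "ry": 0, "rz": 0}, {"dx": -0.069, "dy": 0, "dz": -0.095, "rx": 0, "ry": 0, "rz": 0}]'

```text
time: 26.98
position: [0.5157, 0.0676, 0.1723]
tool_rot: [0.631, 0.776, 0.002, 0.002]
ft_force: [0.2, -0.9, 0.1]
grip_width: 0.0482
```

Request:
step_arm --targets '[{"dx": -0.02, "dy": 0, "dz": -0.01, "rx": 0, "ry": 0, "rz": 0}, {"dx": -0.05, "dy": 0, "dz": -0.02, "rx": 0, "ry": 0, "rz": 0}, {"dx": -0.08, "dy": 0, "dz": -0.03, "rx": 0, "ry": 0, "rz": 0}, {"dx": -0.1, "dy": 0, "dz": -0.04, "rx": 0, "ry": 0, "rz": 0}, {"dx": -0.1, "dy": 0, "dz": -0.04, "rx": 0, "ry": 0, "rz": 0}]'

```text
time: 27.6
position: [0.5368, -0.0315, 0.2136]
tool_rot: [0.632, 0.775, 0.002, 0.003]
ft_force: [0.1, 0.2, 0.9]
grip_width: 0.0479
```

```bash
python3 - <<'E'
from rig import viewer,telemetry
from h import *
print(telemetry.get_obs()["time"])
for n in ("wrist","top","side"):
    c=viewer.camera(n); cv2.imwrite(f"pics/{n}20.png",c["img"]); pickle.dump(c,open(n+"20.pkl","wb"))
W=cloud(pickle.load(open("wrist20.pkl","rb")));X,Y,Z=np.moveaxis(W,-1,0)
B=(abs(X-.5)<.05)&(abs(Y-.136)<.045)
m=B&(Z>.086)&(Z<.104); P=W[m];print(m.sum(),"bar top z",np.median(P[:,2]),P.mean(0),cv2.minAreaRect((P[:,:2]*1000).astype(np.float32)))
W=cloud(pickle.load(open("top20.pkl","rb")));X,Y,Z=np.moveaxis(W,-1,0)
m=(abs(X-.535)<.045)&(abs(Y+.228)<.035)&(Z>.022)&(Z<.06); P=W[m]; print("cupel",m.sum(),P.mean(0),cv2.minEnclosingCircle((P[:,:2]*1000).astype(np.float32)))
E
```

```text
27.6
779 bar top z 0.09510203655292859 [0.50504303 0.12288751 0.09489396] ((505.0376281738281, 123.27420806884766), (13.96133041381836, 35.96866226196289), 13.100296974182129)
cupel 188 [ 0.53385572 -0.22640019  0.03296368] ((534.4393310546875, -226.96844482421875), 20.388736724853516)
```

View pics/side20.png

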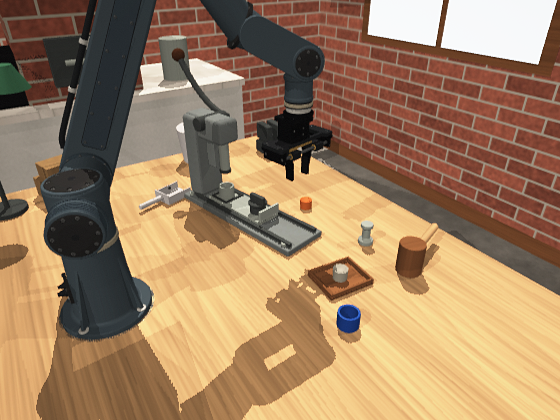

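View pics/wrist20.png

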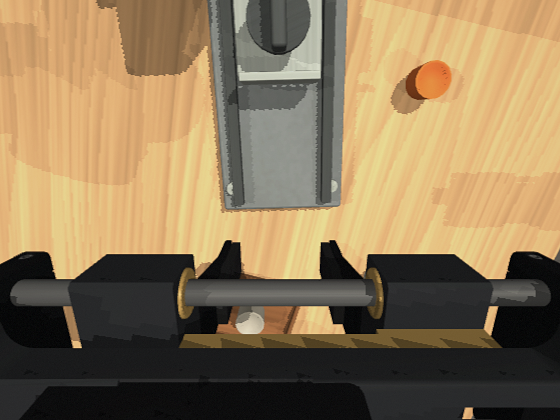

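View pics/top20.png

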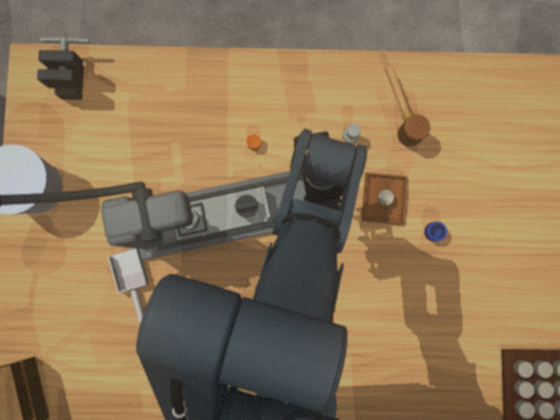

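```bash
python3 - <<'E'
from h import *
c=pickle.load(open("side20.pkl","rb")); cv2.imwrite("pics/sz20.png",cv2.resize(c["img"][160:290,180:380],None,fx=4,fy=4,interpolation=cv2.INTER_CUBIC))
E
```

```text
(no output)
```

View pics/sz20.png

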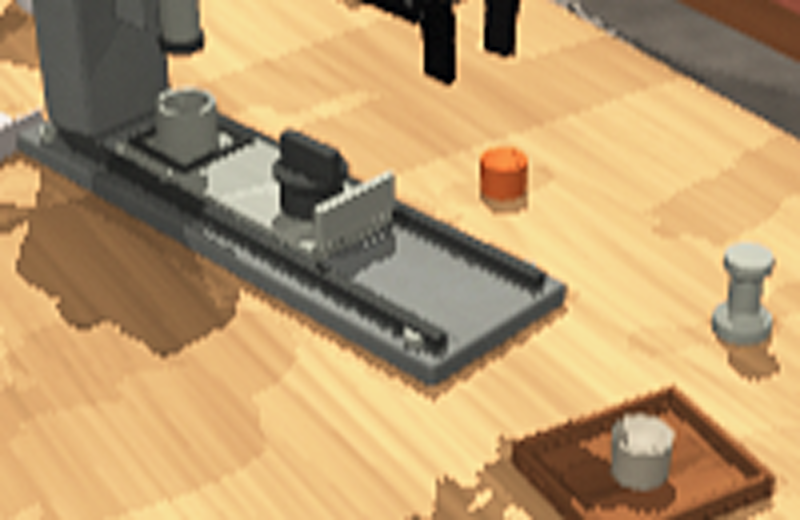

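The mould stands upright in the pocket at (187,125), under the ram. The bar is in line with the carriage at (312,165), and the cupel stands in the tray at (642,450). Handing in.

```bash
python3 -c "
from rig import robot; print(robot.hand_in())"
```

```text
the job is handed in; nothing more can be done
None
```

The press is changed over and handed in, at about 28 s on the robot's clock. The cupel stands upright on the tray floor and the steel mould stands upright in the pocket. I pushed the carriage home, then pressed the knob down, turned it clockwise to its stop and let it go.

**Last checks:**
- **Knob:** the bar is in line with the carriage, both at 13.1°. Its top is about 95 mm above the bench, down from 99 mm; I expected 94 mm when latched.
- **Cupel:** it stands near the middle of the tray. It was carried upright, and no picture showed it tipping.
- **Mould:** it is upright in the pocket under the ram.
- **Other items:** the robot touched neither the mallet, the scoop nor the punch, and in the pictures they stand where they were.

**What disagreed:**
- **Fingertips:** they sit at the reported tool position, not 19 mm beyond it as `robot.tip_reach` says. Because of that the first grasp closed on air just above the cupel. I corrected the height and gripped it on the second try, with no harm done.
- **Carriage travel:** the cameras put it at about 137–138 mm, not 140 mm, which is about the calibration error. It stopped hard against a 24 N push, and the knob went down, which it can only do when the carriage is home.

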